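# Lay a straightedge along a model-car chassis under the magnifier

### The job

The car chassis is to be checked for a bend under the bench magnifier: first put the screwdriver that lies along its bare edge away flat in the tray. Then lay the straightedge (the flat bar with the upright grip) flat on the bench along that edge, centred on it, press it gently home with a few newtons for a moment so that one of its long sides is flush with the chassis all along, and let go, leaving it there. Do not bump the magnifier, do not ram the chassis and leave the wheels and the jar where they are.

Things in the scene. Friction and masses are not known exactly. Their poses are not given: they have to be found in the camera images.
- chassis: Aluminium model-car chassis, fixed, plate 200 x 100, top 20 high. Origin: on the bench at the middle of its bare long edge; x along that edge, +y into the chassis: the edge face is the upright plane y = 0 (x -100 to 100, z 2 to 20); the straightedge goes on the bench at y < 0. Motor, battery, servo up to 60 high stand at y > 45, two wheels at y 112 to 140.
- magnifier: Fixed bench magnifier, white frame, clear pane. Origin: on the bench under the middle of its head; axes about parallel to the chassis's. Head 130 x 130, underside 200 up, top 216. It overhangs the middle of the bare edge, so a gripper pointing straight down does not fit there: tilt it 35 to 45 degrees, its body leaning to -x. Post at x = 135, y = 0; foot x 115 to 185, y -50 to 50, 22 high.
- straightedge: Loose aluminium bar 180 long (x) x 40 wide (y) x 10 high with an upright black grip on its middle: 50 long (x), 14 thick (y), from 10 to 60 above the underside. Origin: centre of the underside, z up. About 0.28 kg. Its two long sides (y = -20 and y = 20) are both true.
- screwdriver: Loose screwdriver lying on the bench along the chassis edge. Black fluted handle 90 long (x), 28 x 28 thick; steel shaft 8 thick, 90 long, on +x. Origin: under the middle of the handle, on its underside; the handle spans x -45 to 45, the shaft 45 to 135, axis 14 up. About 0.11 kg.
- screwdriver_tip (a point): Tip of the screwdriver's shaft, on its axis, 135 from the origin of the screwdriver.
- tray: Fixed grey open tray 240 (x) x 110 (y) x 28 high, walls and floor 4 to 5 thick. Origin: centre of its underside.
- wheel_a: Loose model-car wheel lying flat, 60 across, 26 high. Origin: centre of its underside. Leave it alone.
- wheel_b: A second such wheel. Leave it alone.
- jar: Amber jar, 56 across, 70 high, standing. Origin: centre of its underside. Leave it alone.
Things that resemble listed ones, but are neither listed nor needed, are in the scene too. There is more than one size of the screwdriver; the one meant has the size given above.

How it is judged (in metres and radians):
On the way, in this order (a step that is already met when the one before it is completed fails the run):
1. the screwdriver lies inside the tray (x of screwdriver in the frame of tray between -0.12 and 0.12 m and y of screwdriver in the frame of tray between -0.055 and 0.055 m and z of each of screwdriver, screwdriver_tip in the frame of tray below 0.026 m and x of screwdriver_tip in the frame of tray between -0.12 and 0.12 m and y of screwdriver_tip in the frame of tray between -0.055 and 0.055 m and linear speed of screwdriver below 0.03 m/s), for 0.2 s.
2. the straightedge, flat on the bench and flush along the bare edge, is pressed against it with 1.5 to 20 N for 0.3 s (y of straightedge in the frame of chassis between -0.0218 and -0.016 m and x of straightedge in the frame of chassis between -0.02 and 0.02 m and angle between the x axis of straightedge and the x axis of chassis, either way round below 0.014 rad and angle between straightedge's own z axis and vertical below 0.05 rad and height (world z) of straightedge below 0.004 m and contact force between straightedge and chassis between 1.5 and 20 N), for 0.3 s.
At the end, for the whole second after the job is handed in: Screwdriver flat inside the tray (handle and tip under 26 mm above its underside). Straightedge flat on the bench, a long side flush with the bare edge: gap at the middle under 1.8 mm, parallel within 0.014 rad, centred within 20 mm along it. Both at rest (x of screwdriver in the frame of tray between -0.12 and 0.12 m and y of screwdriver in the frame of tray between -0.055 and 0.055 m and z of each of screwdriver, screwdriver_tip in the frame of tray below 0.026 m and x of screwdriver_tip in the frame of tray between -0.12 and 0.12 m and y of screwdriver_tip in the frame of tray between -0.055 and 0.055 m and y of straightedge in the frame of chassis between -0.0218 and -0.016 m and x of straightedge in the frame of chassis between -0.02 and 0.02 m and angle between the x axis of straightedge and the x axis of chassis, either way round below 0.014 rad and angle between straightedge's own z axis and vertical below 0.05 rad and height (world z) of straightedge below 0.004 m and linear speed of each of straightedge, screwdriver below 0.01 m/s); the robot touches nothing.
It fails at once if the magnifier is bumped (over 3 N) (contact force between magnifier and anything else above 3 N).
It fails at once if the straightedge is rammed against the chassis (over 30 N) (contact force between straightedge and chassis above 30 N).
It fails at once if a loose wheel is moved more than 20 mm (distance of wheel_a from where it was at the start of the episode above 0.02 m).
It fails at once if a loose wheel is moved more than 20 mm (distance of wheel_b from where it was at the start of the episode above 0.02 m).
It fails at once if the jar is moved more than 20 mm (distance of jar from where it was at the start of the episode above 0.02 m).
It also fails if it takes over 64 s, if anything falls off the work surface, if the arm or the gripper's body presses on something with over 40 N, if the wrist force passes 120 N, or if a joint passes its speed limit or range.

### The arm

A 6-joint arm with a two-finger parallel gripper is mounted at the origin on the work surface. World frame = base frame: x ahead of the robot, y to its left, z up, the work surface at z = 0. Lengths are in m, angles in degrees, forces in N, time in s.
With the tool pointing down it reaches from about 0.4 to 0.825 m from the base axis. Payload 7 kg.
Tool frame: the origin (TCP) lies at the very end of the fingers, on their centre line; the grasp point (between the pads) lies hold_point_z behind it (hold_point_z is the distance from the TCP to the grasp point, in m); z points along the fingers, y is the direction in which the jaws open and shut (so a half turn about z gives the same grasp; the last joint's range is limited). The gripper opens to 88 mm and grips with 3 to 60 N. Pads are 19 mm wide; open, the fingers measure 130 mm over their backs; the gripper's body (78 mm by 193 mm) begins 47 mm behind the grasp point.
Start: joints at [-55.972, 20.546, 0.682, 0, -70.136, -16.507], TCP at [0.203, -0.644, 0.227] pointing down, gripper open.
Joint ranges: [-176.03, 176.03], [-82.01, 121.73], [-58.28, 71.71], [-173.87, 95.51], [-174.79, -0.11], [-173.66, 173.66]. Speed limits (degrees/s): [136.94, 136.94, 172.46, 180, 180, 180].

### API

Orientations are given as [roll, pitch, yaw] about the fixed x, y, z axes, in that order (R = Rz(yaw) Ry(pitch) Rx(roll)).
In Python, from plant import get_obs, snapshot, close_job, hold_point_z gives the robot as it stands. The module is installed in compiled form; this text tells all that it offers.
- The arm moves only by the tool jog_arm, never from a script. Its argument "commands" is a list of rows, each a list of 4 numbers: the shift along the world's x, y, z in mm, then the turn about the world's z in degrees. In form: [[x, y, z, turn], ...]. A call has exactly 10 rows; each row shifts and turns the commanded pose from where the row before left it; what a row does not reach is not made up. A row lasts 1/12 s, in which the tool goes at most 41.7 mm and 7.16 degrees, less where a joint would pass 70% of its speed; a pose out of reach is approached as far as the arm can. A call is refused whole if a number of a shift passes 41.7 or a number of a turn 7.16, either way. A call with a gripper value outside its range is refused whole. "fingers" is the finger opening in mm, from 0 to 87.6, set as the call begins (left out, the last holds). The fingers move at their own pace and stop on an object; the grip force is fixed at half the most. Time passes only in rows, so rows that do not move let the fingers close, or fill a call up. It gives the time, the measured TCP pose, the force and the opening at its end, in the units of the state.
- get_obs(): the state, without advancing time (a new reading comes with each control period).
- snapshot(name): name is "scene" or "top" or "wrist"; returns a dict with "image" (420x560x3 uint8, red, green, blue), "fov_y" (degrees; the focal length in pixels is half the picture's height over the tangent of half this angle, whatever the lens; pixels are square), "cx", "cy" (the principal point, pixels), "dist_coeffs" ([k1, k2, p1, p2, k3] as OpenCV has them; the pictures are not rectified), "rvec" (rotation vector, rad) and "tvec" (3), from world to camera coordinates, as OpenCV has them; the wrist camera has in their place "mount" (4x4, takes a point from camera to tool coordinates, whose origin is the TCP and whose axes are the flange's). Camera axes: x right, y down, z forward; pixel columns grow to the right and rows downward; lengths in m; the calibration is good to about 2 mm. A picture is of the moment at which its call begins: read the wrist's pose just before it. There is no depth.
- close_job(): hands the job in, once; it reports no verdict.
The state is a dict: "clock": time; "joint_pos": joint angles; "qvel": joint speeds; "tau": joint torques, N m; "tool_pos": TCP position; "orientation": TCP orientation; "force": force on the tool from outside, world axes, zero at the start; "moment": the same for the moment, N m; "opening": finger opening in m.
Only numpy, scipy, OpenCV 4.12 (cv2) and the standard library are available. Lean on these libraries where they do the work, as an engineer would, in place of code of your own. Each camera call takes 0.05 s, during which the arm holds its last target.

## Working session

There is one attempt and no reset: what is moved stays moved. The work goes in short steps, Python scripts to look and compute and a tool call to move; the robot and the scene stay as the last step left them, time stands still between calls to the robot, and variables do not carry over. Pictures are saved under pics/ and viewed, and the job is handed in when it is done.

Besides the shell and the picture viewer there is one more tool, called after "Call:" as name(argument=value, ...), one argument or row to a line, values as JSON. jog_arm: Moves the arm, as the interface text tells. Its arguments: {"type":"object","properties":{"commands":{"type":"array","items":{"type":"array","items":{"type":"number"}}},"fingers":{"type":"number"}},"required":["commands"]}

```bash
mkdir -p pics; ls; cat > h.py <<'E'
import numpy as np, cv2, pickle
from plant import get_obs, snapshot, close_job, hold_point_z
from scipy.spatial.transform import Rotation as Ro
def save(s,n): cv2.imwrite('pics/'+n+'.png', s['image'][:,:,::-1])
def cam(s,obs=None):
    f=210/np.tan(np.radians(s['fov_y'])/2)
    K=np.array([[f,0,s['cx']],[0,f,s['cy']],[0,0,1.]]); d=np.array(s['dist_coeffs'],float)
    if 'mount' in s:
        T=np.eye(4);T[:3,:3]=Ro.from_euler('xyz',obs['orientation'],degrees=True).as_matrix();T[:3,3]=obs['tool_pos']
        M=T@np.array(s['mount']); R=M[:3,:3].T; t=-R@M[:3,3]
    else:
        R=cv2.Rodrigues(np.array(s['rvec'],float))[0]; t=np.array(s['tvec'],float).ravel()
    return K,d,R,t
def pts(s,uv,z,obs=None):
    K,d,R,t=cam(s,obs); u=cv2.undistortPoints(np.array(uv,float).reshape(-1,1,2),K,d).reshape(-1,2)
    r=np.c_[u,np.ones(len(u))]@R; C=-R.T@t
    return C+r*((z-C[2])/r[:,2])[:,None]
def proj(s,P,obs=None):
    K,d,R,t=cam(s,obs); return cv2.projectPoints(np.array(P,float).reshape(-1,1,3),cv2.Rodrigues(R)[0],t,K,d)[0].reshape(-1,2)
E
python3 - <<'E'
from h import *
print(hold_point_z); print(get_obs())
for n in ['scene','top','wrist']:
    o=get_obs(); s=snapshot(n); save(s,n+'0'); pickle.dump((s,o),open(n+'0.pkl','wb'))
    print(n,{k:v for k,v in s.items() if k!='image'})
E
```

```text
pics
0.0188
{'clock': 0.0, 'joint_pos': array([-5.59735401e+01,  2.05910326e+01,  6.32949570e-01, -1.94921385e-02,
       -7.01365205e+01, -1.65058856e+01]), 'qvel': array([-0.05740459,  0.02697474,  0.00274668, -0.04989072,  0.05089378,
       -0.01806649]), 'tau': array([-4.32962734e-04, -5.82717025e+01,  2.93055689e+01,  6.99732721e+00,
        6.94759452e-03, -1.13790884e-04]), 'tool_pos': array([ 0.20301281, -0.64322277,  0.22562295]), 'orientation': array([ 1.79904089e+02, -9.31198907e-03, -1.62486056e+02]), 'force': array([ 0.62767819, -0.11070331,  0.22622217]), 'moment': array([-0.03872948,  0.02810442,  0.01356971]), 'opening': 0.08762919970370905}
scene {'fov_y': 57.68066031470703, 'cx': 285.889809847289, 'cy': 213.21233883443676, 'dist_coeffs': array([0.02654783, 0.        , 0.        , 0.        , 0.        ]), 'rvec': array([ 0.77383507,  2.78051131, -0.81380153]), 'tvec': array([ 0.36655566, -0.16051096,  1.20517765])}
top {'fov_y': 42.123768195122935, 'cx': 273.4539057095993, 'cy': 201.91344101219545, 'dist_coeffs': array([-0.18021692,  0.        ,  0.        ,  0.        ,  0.        ]), 'rvec': array([ 2.12716726, -2.16010471,  0.16133948]), 'tvec': array([0.01471682, 0.44111836, 1.48147981])}
wrist {'fov_y': 65.60697329009571, 'cx': 280.81062906042814, 'cy': 205.62328257408598, 'dist_coeffs': array([-0.0059856,  0.       ,  0.       ,  0.       ,  0.       ]), 'mount': array([[-3.15160033e-04, -9.54032717e-01, -2.99702311e-01,
         8.10351612e-02],
       [ 9.99999949e-01, -3.13463522e-04, -5.37385311e-05,
        -4.46402485e-06],
       [-4.26774251e-05, -2.99702313e-01,  9.54032768e-01,
        -1.57987744e-01],
       [ 0.00000000e+00,  0.00000000e+00,  0.00000000e+00,
         1.00000000e+00]])}
```

View pics/scene0.png

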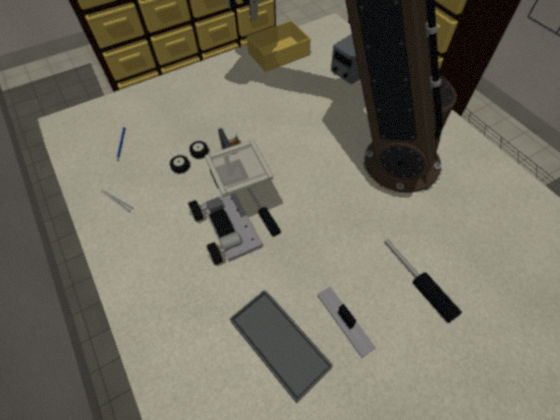

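View pics/top0.png

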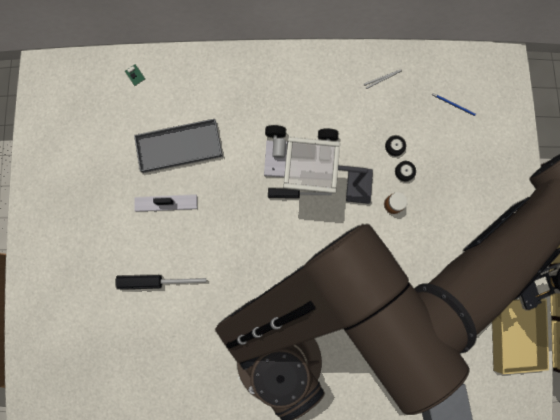

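View pics/wrist0.png

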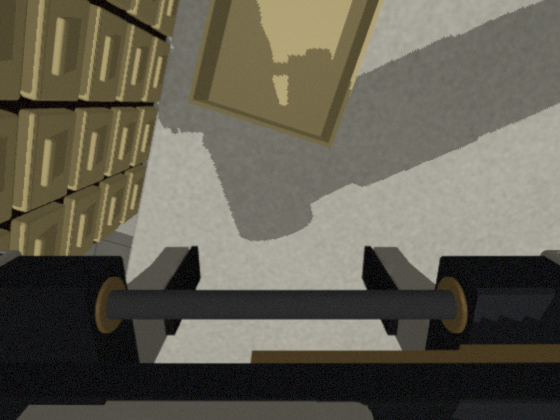

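```bash
python3 - <<'E'
from h import *
s,o=pickle.load(open('top0.pkl','rb')); im=s['image'][:,:,::-1]
cv2.imwrite('pics/topA.png',cv2.resize(im[115:225,240:420],None,fx=4.4,fy=4.4,interpolation=cv2.INTER_CUBIC))
cv2.imwrite('pics/topB.png',cv2.resize(im[110:300,100:260],None,fx=3.1,fy=3.1,interpolation=cv2.INTER_CUBIC))
s2,o=pickle.load(open('scene0.pkl','rb')); im=s2['image'][:,:,::-1]
cv2.imwrite('pics/sceneA.png',cv2.resize(im[120:270,160:300],None,fx=4,fy=4,interpolation=cv2.INTER_CUBIC))
print('base',proj(s,[[0,0,0]]), 'cams',[-cam(q)[2].T@cam(q)[3] for q in (s,s2)])
for n,uv,z in [('sd handle L',(268,193),.014),('sd handle R',(300,193),.014),('decoy',[ (116,282)],.017),('decoyR',(161,282),.017),('decoytip',(208,281),.017),('se L',(135,204),.01),('se R',(197,201),.01),('trayTL',(135,149),.028),('trayBR',(223,155),.028),('trayTR',(219,121),.028),('trayBL',(142,172),.028)]:
    print(n,pts(s,[uv],z).round(3))
E
```

```text
base [[278.78426762 361.6844571 ]] cams [array([0.21516625, 0.01024432, 1.53074588]), array([0.71152265, 0.48619046, 0.93270272])]
sd handle L [[0.47  0.023 0.014]]
sd handle R [[ 0.468 -0.067  0.014]]
decoy [[0.224 0.452 0.017]]
decoyR [[0.223 0.324 0.017]]
decoytip [[0.225 0.192 0.017]]
se L [[0.445 0.403 0.01 ]]
se R [[0.451 0.224 0.01 ]]
trayTL [[0.602 0.403 0.028]]
trayBR [[0.579 0.149 0.028]]
trayTR [[0.679 0.161 0.028]]
trayBL [[0.534 0.38  0.028]]
```

View pics/topA.png

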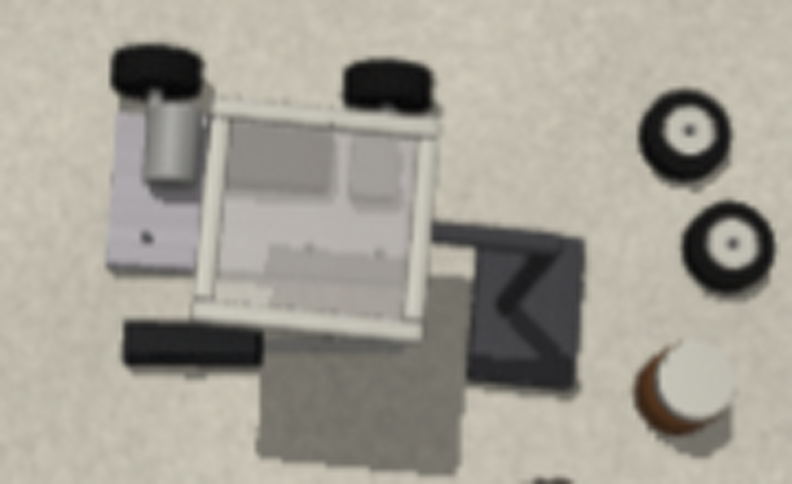

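View pics/topB.png

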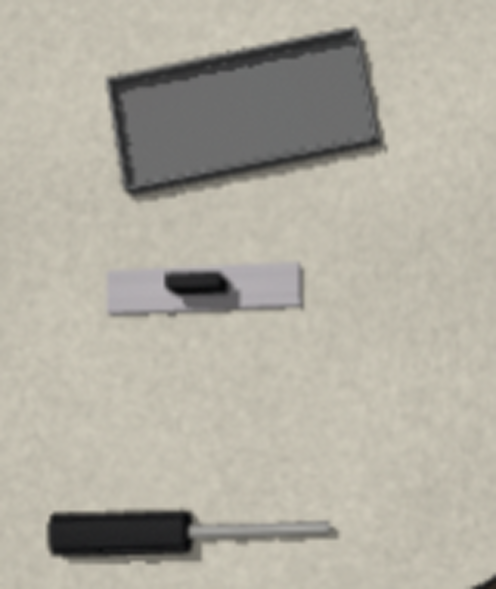

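View pics/sceneA.png

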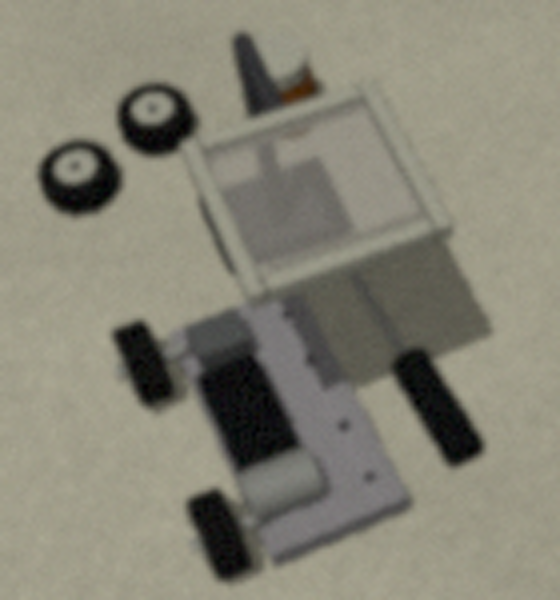

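```bash
python3 - <<'E'
from h import *
s,o=pickle.load(open('top0.pkl','rb'))
s2,o=pickle.load(open('scene0.pkl','rb'))
A=lambda l:np.array(l)/4.4+[240,115]
B=lambda l:np.array(l)/4.+[160,120]
print('head top', pts(s,A([(213,97),(440,117),(422,338),(192,318)]),.216).round(3).tolist())
print('head scene', pts(s2,B([(180,140),(372,80),(455,228),(258,302)]),.216).round(3).tolist())
print('chassis', pts(s,A([(108,265),(195,270),(215,277),(118,92)]),.02).round(3).tolist())
print('chassis scene corner FL,BL, RL', pts(s2,B([(412,500),(275,560)]),.02).round(3).tolist())
print('handle top', pts(s,A([(123,322),(262,333),(125,366),(262,366)]),.02).round(3).tolist())
print('handle scene end', pts(s2,B([(455,462),(482,440),(400,358),(428,350),(355,275)]),.014).round(3).tolist())
print('foot', pts(s,A([(475,235),(583,240),(468,382),(577,387)]),.022).round(3).tolist())
print('jar', pts(s,A([(685,395)]),.04), 'wheels',pts(s,A([(685,135),(728,246)]),.02))
E
```

```text
head top [[0.576, -0.032, 0.216], [0.563, -0.16, 0.216], [0.436, -0.145, 0.216], [0.45, -0.017, 0.216]]
head scene [[0.564, -0.158, 0.216], [0.439, -0.14, 0.216], [0.453, -0.01, 0.216], [0.577, -0.023, 0.216]]
chassis [[0.52, 0.032, 0.02], [0.516, -0.024, 0.02], [0.511, -0.037, 0.02], [0.635, 0.024, 0.02]]
chassis scene corner FL,BL, RL [[0.523, 0.039, 0.02], [0.622, 0.031, 0.02]]
handle top [[0.483, 0.023, 0.02], [0.474, -0.066, 0.02], [0.454, 0.022, 0.02], [0.453, -0.065, 0.02]]
handle scene end [[0.482, 0.026, 0.014], [0.457, 0.02, 0.014], [0.473, -0.069, 0.014], [0.452, -0.064, 0.014], [0.466, -0.151, 0.014]]
foot [[0.536, -0.205, 0.022], [0.532, -0.275, 0.022], [0.44, -0.197, 0.022], [0.436, -0.267, 0.022]]
jar [[ 0.42693802 -0.33263425  0.04      ]] wheels [[ 0.60152398 -0.34637567  0.02      ]
 [ 0.52707259 -0.37072603  0.02      ]]
```

Call:
jog_arm(
  commands=[
    [0,20,30,7],
    [6,38,30,7],
    [12,38,20,7],
    [12,38,10,7],
    [12,38,0,7],
    [12,38,0,7],
    [12,38,0,7],
    [12,38,0,7],
    [12,38,0,7],
    [12,38,0,7],
  ],
)

```text
clock: 0.98
tool_pos: [0.3033, -0.288, 0.3108]
orientation: [-180.0, 0.0, -92.2]
force: [1.1, 0.7, 0.1]
opening: 0.0874
```

Call:
jog_arm(
  commands=[
    [15,38,0,7],
    [15,38,0,7],
    [15,38,0,7],
    [15,38,0,7],
    [15,38,0,7],
    [15,38,0,7],
    [15,38,0,7],
    [15,38,0,7],
    [15,38,0,7],
    [15,38,0,7],
  ],
)

```text
clock: 1.82
tool_pos: [0.4535, 0.0925, 0.3111]
orientation: [-180.0, -0.0, -22.1]
force: [1.7, -0.3, -0.2]
opening: 0.0878
```

Call:
jog_arm(
  commands=[
    [0,38,0,7],
    [0,20,0,7],
    [0,0,0,7],
    [0,0,0,7],
    [0,0,0,7],
    [0,0,-20,7],
    [0,0,-20,7],
    [0,0,-20,7],
    [0,0,-20,7],
    [0,0,0,7],
  ],
  fingers=50,
)

```text
clock: 2.65
tool_pos: [0.4513, 0.1472, 0.2268]
orientation: [-179.9, 0.3, 47.8]
force: [-0.7, -1.1, -0.6]
opening: 0.0496
```

Call:
jog_arm(
  commands=[
    [0,0,0,7],
    [0,0,0,7],
    [0,0,0,7],
    [0,0,0,7],
    [0,0,0,7],
    [0,0,0,2],
    [0,0,0,0],
    [0,0,0,0],
    [0,0,0,0],
    [0,0,0,0],
  ],
)

```text
clock: 3.48
tool_pos: [0.4535, 0.1483, 0.2308]
orientation: [-180.0, 0.0, 84.5]
force: [0.7, 0.1, 0.3]
opening: 0.0497
```

```bash
python3 - <<'E'
from h import *
print({k:np.round(get_obs()[k],4) for k in ('joint_pos','tool_pos','orientation','force')})
for n in ['scene','top','wrist']:
    o=get_obs(); s=snapshot(n); save(s,n+'1'); pickle.dump((s,o),open(n+'1.pkl','wb'))
E
```

```text
{'joint_pos': array([ 4.180840e+01,  1.392500e+00, -2.298460e+01, -2.300000e-03,
       -6.562890e+01,  1.326464e+02]), 'tool_pos': array([0.4535, 0.1483, 0.2308]), 'orientation': array([-1.799944e+02,  3.000000e-03,  8.445380e+01]), 'force': array([0.6517, 0.1389, 0.3119])}
```

View pics/scene1.png

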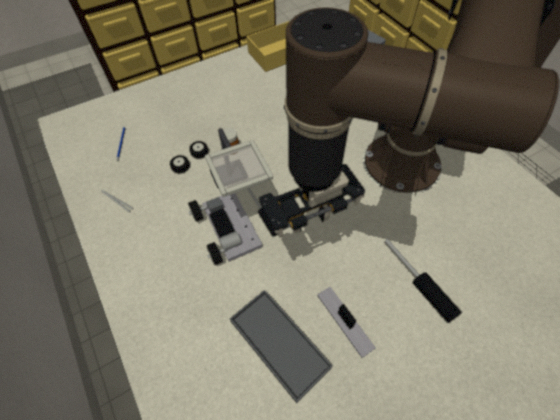

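View pics/wrist1.png

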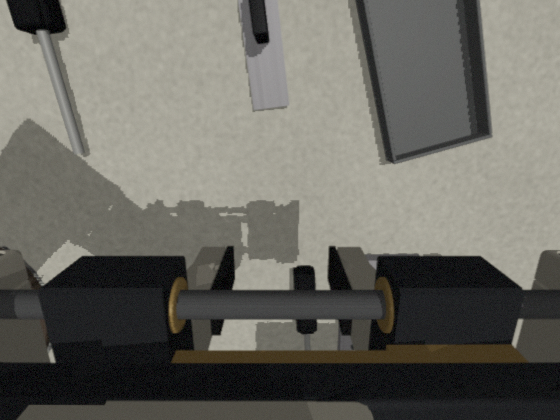

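View pics/top1.png

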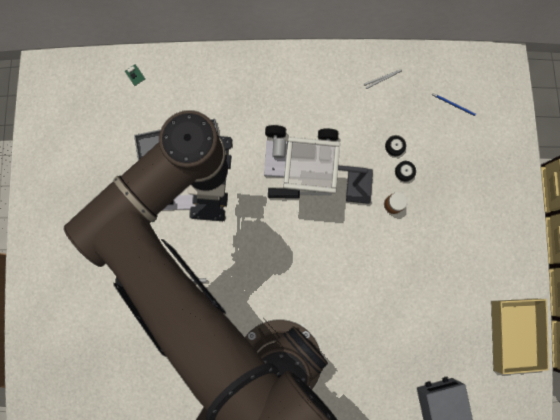

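```bash
python3 - <<'E'
from h import *
s,o=pickle.load(open('scene1.pkl','rb'))
p=o['tool_pos']
for h in np.arange(0,.5,.04): print(h, proj(s,[p+[0,0,h]]).round(0).tolist(), 'px/m',381/np.linalg.norm(p+[0,0,h]-np.array([.7115,.486,.9327])))
im=s['image'][:,:,::-1]
cv2.imwrite('pics/sc1A.png',cv2.resize(im[90:250,230:380],None,fx=3.7,fy=3.7,interpolation=cv2.INTER_CUBIC))
E
```

```text
0.0 [[310.0, 223.0]] px/m 464.33413376216555
0.04 [[311.0, 213.0]] px/m 484.37097623073015
0.08 [[312.0, 202.0]] px/m 505.81527647182094
0.12 [[313.0, 190.0]] px/m 528.7487367313307
0.16 [[314.0, 177.0]] px/m 553.2381620907045
0.2 [[316.0, 162.0]] px/m 579.3243049244994
0.24 [[317.0, 146.0]] px/m 607.0062155003577
0.28 [[319.0, 128.0]] px/m 636.2199808798767
0.32 [[321.0, 108.0]] px/m 666.8109645963259
0.36 [[323.0, 85.0]] px/m 698.4994565259113
0.4 [[325.0, 59.0]] px/m 730.8414106159601
0.44 [[328.0, 28.0]] px/m 763.1891241620588
0.48 [[331.0, -7.0]] px/m 794.6614618631379
```

View pics/sc1A.png

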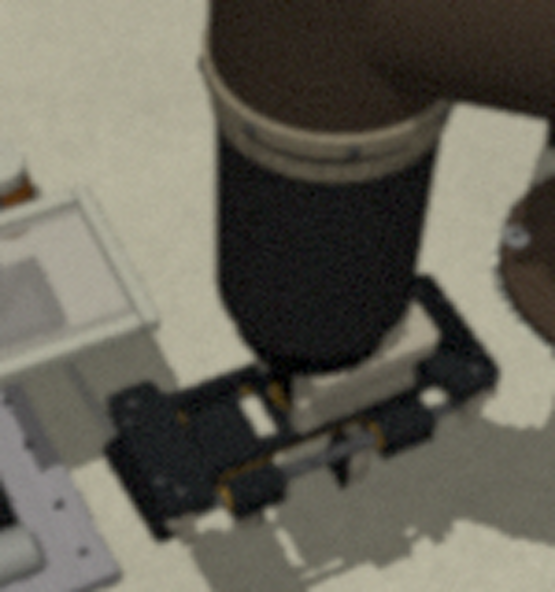

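Call:
jog_arm(
  commands=[
    [8,0,0,-7],
    [8,0,0,-7],
    [8,0,0,-7],
    [8,0,0,-7],
    [8,0,0,-7],
    [8,0,-20,-7],
    [0,0,-30,-7],
    [0,0,-30,-7],
    [0,0,-30,-7],
    [0,0,-30,-7],
  ],
  fingers=87.6,
)

```text
clock: 4.47
tool_pos: [0.5016, 0.1483, 0.0898]
orientation: [-180.0, -0.0, 14.1]
force: [0.2, 1.0, 0.2]
opening: 0.0874
```

Call:
jog_arm(
  commands=[
    [0,0,-30,-7],
    [0,0,-20,-7],
    [0,0,-15,0],
    [0,0,-8,0],
    [0,0,-5,0],
    [0,0,0,0],
    [0,0,0,0],
    [0,0,0,0],
    [0,0,0,0],
    [0,0,0,0],
  ],
)

```text
clock: 5.3
tool_pos: [0.502, 0.1486, 0.0137]
orientation: [-179.9, -0.1, 0.5]
force: [-0.2, 0.1, 0.1]
opening: 0.0874
```

```bash
python3 - <<'E'
from h import *
print({k:np.round(get_obs()[k],4) for k in ('joint_pos','tool_pos','orientation','force')})
for n in ['scene','wrist']:
    o=get_obs(); s=snapshot(n); save(s,n+'2'); pickle.dump((s,o),open(n+'2.pkl','wb'))
E
```

```text
{'joint_pos': array([ 3.79884e+01,  2.03096e+01, -3.28986e+01,  5.00000e-03,
       -3.67007e+01,  5.25409e+01]), 'tool_pos': array([0.502 , 0.1486, 0.0137]), 'orientation': array([-1.79947e+02, -7.41000e-02,  5.33300e-01]), 'force': array([-0.1719,  0.128 ,  0.0961])}
```

View pics/scene2.png

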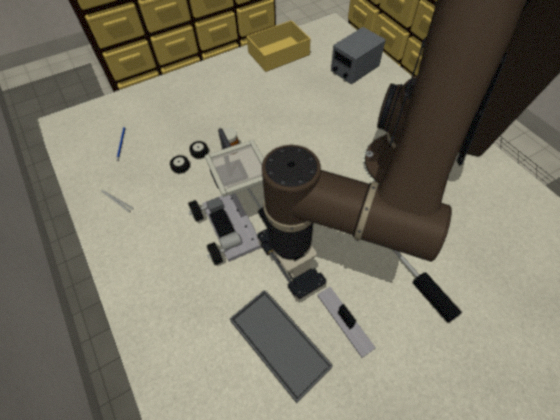

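View pics/wrist2.png

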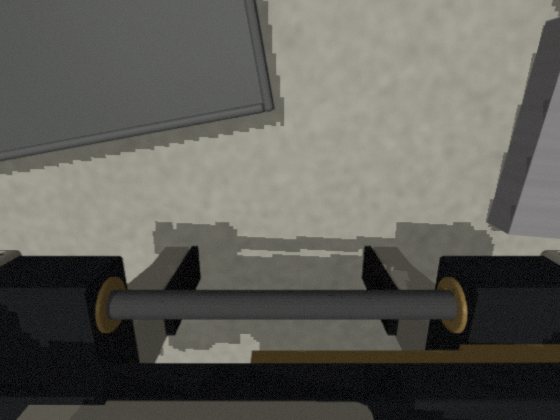

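```bash
python3 - <<'E'
from h import *
s,o=pickle.load(open('wrist2.pkl','rb'))
print(pts(s,[(511,234),(490,226),(553,30)],.02,o), pts(s,[(272,108)],.028,o))
E
```

```text
[[0.52220684 0.03319048 0.02      ]
 [0.52640359 0.04465829 0.02      ]
 [0.61426473 0.03557974 0.02      ]] [[0.5817749  0.15311791 0.028     ]]
```

Call:
jog_arm(
  commands=[
    [-1,-15,-2,0],
    [-1,-20,-2,0],
    [0,-20,0,0],
    [0,-15,0,0],
    [0,-10,0,0],
    [0,-8,0,0],
    [0,-5,0,0],
    [0,0,0,0],
    [0,0,0,0],
    [0,0,0,0],
  ],
)

```text
clock: 6.23
tool_pos: [0.4998, 0.0558, 0.0089]
orientation: [-180.0, -0.0, 0.5]
force: [0.6, -0.6, 0.7]
opening: 0.0877
```

```bash
python3 - <<'E'
from h import *
for n in ['scene','top','wrist']:
    o=get_obs(); s=snapshot(n); save(s,n+'3'); pickle.dump((s,o),open(n+'3.pkl','wb'))
im=pickle.load(open('scene3.pkl','rb'))[0]['image'][:,:,::-1]
cv2.imwrite('pics/sc3A.png',cv2.resize(im[100:290,170:350],None,fx=3,fy=3,interpolation=cv2.INTER_CUBIC))
E
```

```text
(no output)
```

View pics/sc3A.png

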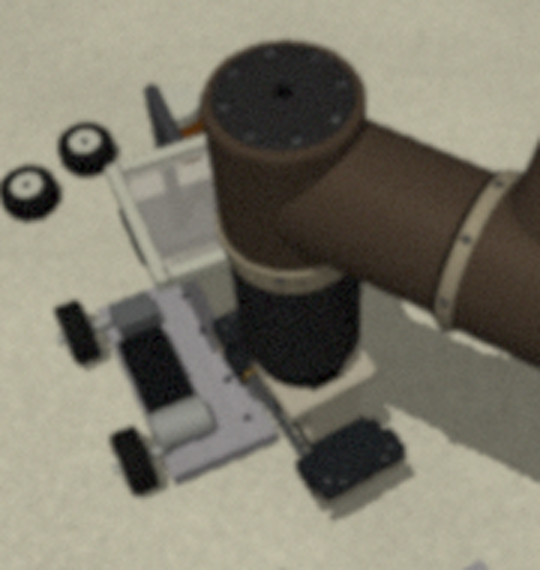

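View pics/wrist3.png

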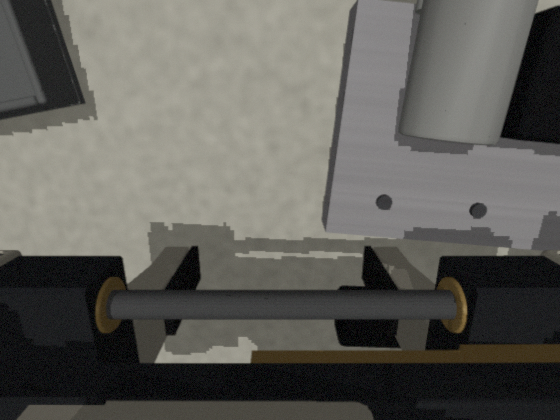

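```bash
python3 - <<'E'
from h import *
s,o=pickle.load(open('wrist3.pkl','rb'))
P=pts(s,[(327,232),(440,240),(557,248),(340,120),(357,3)],.02,o); print(P.round(4))
e=P[2]-P[0]; f=P[4]-P[0]; print(np.degrees(np.arctan2(e[1],e[0])), np.degrees(np.arctan2(f[1],f[0])), np.linalg.norm(f))
print(pts(s,[(337,295),(337,335)],.02,o))
E
```

```text
[[ 0.5222  0.0338  0.02  ]
 [ 0.5185 -0.0217  0.02  ]
 [ 0.5147 -0.0805  0.02  ]
 [ 0.5748  0.0309  0.02  ]
 [ 0.6198  0.0269  0.02  ]]
-93.7449884903194 -4.027736788166572 0.09787034084595436
[[0.48718245 0.02680894 0.02      ]
 [0.46238201 0.02527854 0.02      ]]
```

Call:
jog_arm(
  commands=[
    [-5,0,0,0],
    [-8,0,0,0],
    [-8,0,0,0],
    [-8,0,0,0],
    [-8,0,0,0],
    [-8,0,0,0],
    [-8,0,0,0],
    [-8,0,0,0],
    [-6,0,0,0],
    [-3,0,0,0],
  ],
)

```text
clock: 7.22
tool_pos: [0.4285, 0.0552, 0.0089]
orientation: [180.0, 0.0, 0.5]
force: [-0.2, 0.1, -0.0]
opening: 0.0878
```

```bash
python3 - <<'E'
from h import *
for n in ['scene','top','wrist']:
    o=get_obs(); s=snapshot(n); save(s,n+'4'); pickle.dump((s,o),open(n+'4.pkl','wb'))
im=pickle.load(open('scene4.pkl','rb'))[0]['image'][:,:,::-1]
cv2.imwrite('pics/sc4A.png',cv2.resize(im[100:290,170:350],None,fx=3,fy=3,interpolation=cv2.INTER_CUBIC))
E
```

```text
(no output)
```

View pics/sc4A.png

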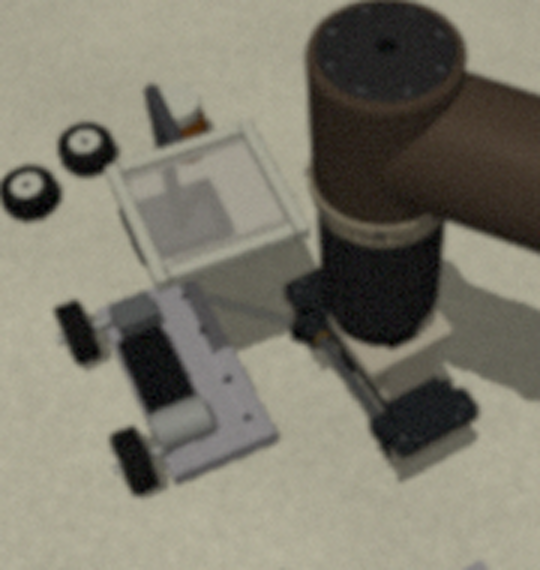

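View pics/wrist4.png

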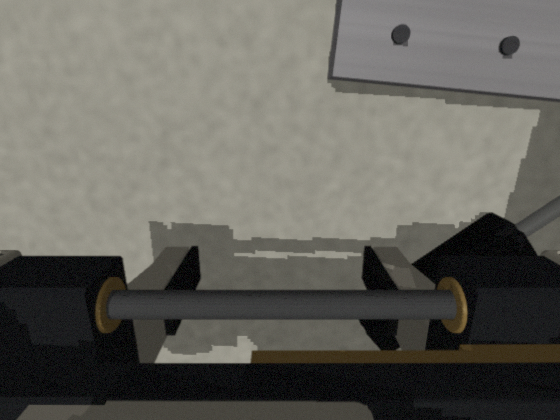

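View pics/top4.png

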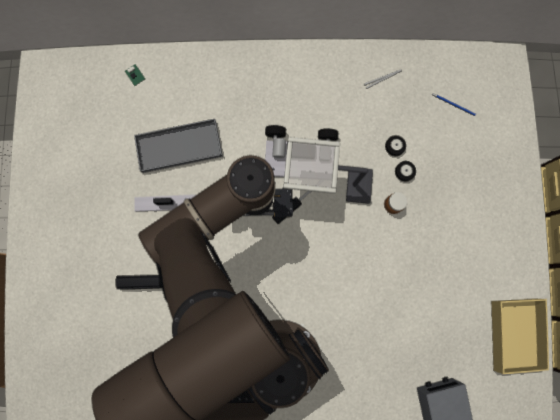

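Call:
jog_arm(
  commands=[
    [6,20,0,0],
    [0,35,0,0],
    [0,35,0,7],
    [0,5,30,7],
    [0,0,40,7],
    [0,0,40,7],
    [0,0,40,7],
    [0,0,40,7],
    [0,0,20,7],
    [0,0,0,7],
  ],
  fingers=60,
)

```text
clock: 8.2
tool_pos: [0.4382, 0.1518, 0.2245]
orientation: [179.8, -0.5, 56.9]
force: [1.4, -0.3, 0.0]
opening: 0.0599
```

Call:
jog_arm(
  commands=[
    [0,0,0,7],
    [0,0,0,7],
    [0,0,0,7],
    [0,0,0,7],
    [0,0,0,7],
    [0,0,0,7],
    [0,0,0,7],
    [0,0,0,0],
    [0,0,0,0],
    [0,0,0,0],
  ],
)

```text
clock: 9.03
tool_pos: [0.4356, 0.1503, 0.2188]
orientation: [-180.0, 0.0, 105.3]
force: [0.1, -0.0, 0.0]
opening: 0.06
```

```bash
python3 - <<'E'
from h import *
print(get_obs()['joint_pos'])
for n in ['scene','top','wrist']:
    o=get_obs(); s=snapshot(n); save(s,n+'5'); pickle.dump((s,o),open(n+'5.pkl','wb'))
im=pickle.load(open('scene5.pkl','rb'))[0]['image'][:,:,::-1]
cv2.imwrite('pics/sc5A.png',cv2.resize(im[100:290,170:350],None,fx=3,fy=3,interpolation=cv2.INTER_CUBIC))
E
```

```text
[ 4.36280573e+01  2.43271088e-01 -2.58019042e+01 -1.00076889e-03
 -6.39677825e+01  1.51649767e+02]
```

View pics/sc5A.png

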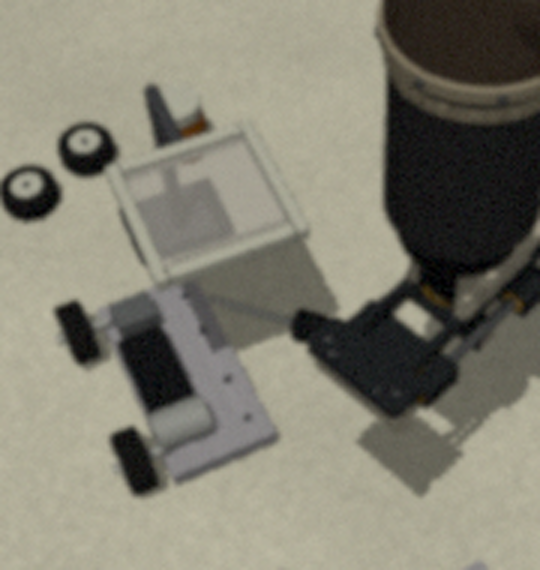

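View pics/wrist5.png

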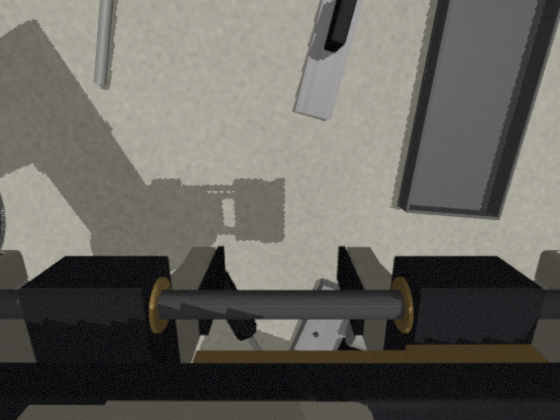

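View pics/top5.png

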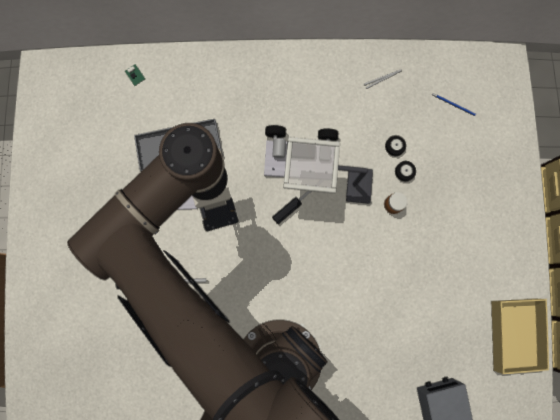

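```bash
python3 - <<'E'
from h import *
s,o=pickle.load(open('top5.pkl','rb')); im=s['image']
m=(im.max(2)<60).astype(np.uint8); m[:, :265]=0; m[:,310:]=0; m[:190]=0; m[230:]=0
n,l,st,c=cv2.connectedComponentsWithStats(m)
i=1+np.argmax(st[1:,4]); print(st[i],c[i])
r=cv2.minAreaRect(np.argwhere(l==i)[:,::-1].astype(np.float32)); b=cv2.boxPoints(r); print(r)
P=pts(s,b,.022); print(P.round(4)); print(pts(s,[c[i]],.022))
v=[P[1]-P[0],P[2]-P[1]]; 
for q in v: print(np.linalg.norm(q), np.degrees(np.arctan2(q[1],q[0])))
E
```

```text
[273 198  28  26 282] [286.74113475 210.14184397]
((286.92352294921875, 209.99412536621094), (9.00261402130127, 31.563383102416992), 49.398704528808594)
[[ 0.4009  0.0126  0.022 ]
 [ 0.4579 -0.0555  0.022 ]
 [ 0.4383 -0.0714  0.022 ]
 [ 0.3815 -0.0034  0.022 ]]
[[ 0.41916687 -0.02881932  0.022     ]]
0.08872439621438155 -50.070498972420175
0.025310162480584635 -140.82733203188232
```

Call:
jog_arm(
  commands=[
    [-8,-10,-35,3],
    [-8,-10,-35,0],
    [-8,-10,-35,0],
    [-8,0,-35,0],
    [-8,0,-30,0],
    [0,0,-22,0],
    [0,0,-10,0],
    [0,0,-5,0],
    [0,0,0,0],
    [0,0,0,0],
  ],
  fingers=62,
)

```text
clock: 10.02
tool_pos: [0.3959, 0.1206, 0.0122]
orientation: [180.0, 0.0, 108.5]
force: [-0.2, -0.4, 0.9]
opening: 0.062
```

```bash
python3 -c "
from h import *
print({k:np.round(get_obs()[k],4) for k in ('joint_pos','tool_pos','orientation','force')})"
```

```text
{'joint_pos': array([ 4.45555e+01,  1.21540e+01, -4.66783e+01,  1.57000e-02,
       -3.11567e+01,  1.53930e+02]), 'tool_pos': array([0.3959, 0.1206, 0.0122]), 'orientation': array([1.799866e+02, 2.500000e-03, 1.084990e+02]), 'force': array([-0.2326, -0.4165,  0.8996])}
```

Call:
jog_arm(
  commands=[
    [0,-20,0,0],
    [0,-25,0,0],
    [0,-25,0,0],
    [0,-20,0,0],
    [0,-14,0,0],
    [0,-10,0,0],
    [0,-8,0,0],
    [0,0,0,0],
    [0,0,0,0],
    [0,0,0,0],
  ],
)

```text
clock: 10.85
tool_pos: [0.396, -0.0012, 0.0121]
orientation: [180.0, -0.0, 108.5]
force: [0.9, -0.0, 0.0]
opening: 0.0617
```

```bash
python3 - <<'E'
from h import *
print({k:np.round(get_obs()[k],4) for k in ('joint_pos','tool_pos','orientation','force')})
for n in ['scene','top']:
    o=get_obs(); s=snapshot(n); save(s,n+'6'); pickle.dump((s,o),open(n+'6.pkl','wb'))
a=[pickle.load(open(n+'6.pkl','rb'))[0]['image'][:,:,::-1] for n in ('scene','top')]
cv2.imwrite('pics/c6.png',np.hstack([cv2.resize(a[0][90:290,180:380],(400,400)),cv2.resize(a[1][110:270,220:380],(400,400))]))
E
```

```text
{'joint_pos': array([ 2.880290e+01,  1.067570e+01, -4.891610e+01,  4.900000e-03,
       -3.036010e+01,  1.697216e+02]), 'tool_pos': array([ 0.396 , -0.0012,  0.0121]), 'orientation': array([ 1.799521e+02, -6.200000e-03,  1.085288e+02]), 'force': array([ 0.88  , -0.027 ,  0.0167])}
```

View pics/c6.png

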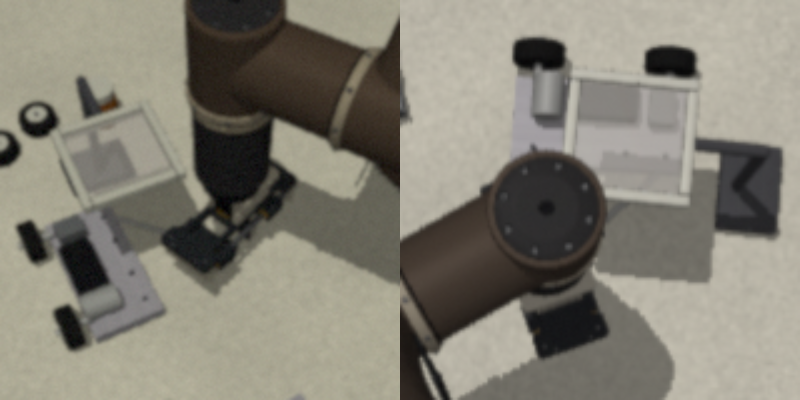

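Fingers straddle the handle end. Close and drag out to +y.

Call:
jog_arm(
  commands=[
    [0,0,0,0],
    [0,0,0,0],
    [0,0,0,0],
    [0,0,0,0],
    [0,0,0,0],
    [0,0,0,0],
    [0,0,0,0],
    [0,0,0,0],
    [0,0,0,0],
    [0,0,0,0],
  ],
  fingers=10,
)

```text
clock: 11.78
tool_pos: [0.3955, -0.0017, 0.0118]
orientation: [-180.0, -0.0, 108.5]
force: [0.7, 0.7, -0.6]
opening: 0.0303
```

Call:
jog_arm(
  commands=[
    [0,10,1,0],
    [0,15,1,0],
    [0,20,0,0],
    [0,20,0,0],
    [0,20,0,0],
    [0,20,0,0],
    [0,15,0,0],
    [0,10,0,0],
    [0,0,0,0],
    [0,0,0,0],
  ],
)

```text
clock: 12.62
tool_pos: [0.3952, 0.1283, 0.0137]
orientation: [-180.0, 0.0, 108.6]
force: [0.1, -0.7, -1.3]
opening: 0.0303
```

```bash
python3 - <<'E'
from h import *
for n in ['scene','top']:
    o=get_obs(); s=snapshot(n); save(s,n+'7'); pickle.dump((s,o),open(n+'7.pkl','wb'))
a=[pickle.load(open(n+'7.pkl','rb'))[0]['image'][:,:,::-1] for n in ('scene','top')]
cv2.imwrite('pics/c7.png',np.hstack([cv2.resize(a[0][110:310,220:420],(400,400)),cv2.resize(a[1][150:290,190:330],(400,400))]))
E
```

```text
(no output)
```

View pics/c7.png

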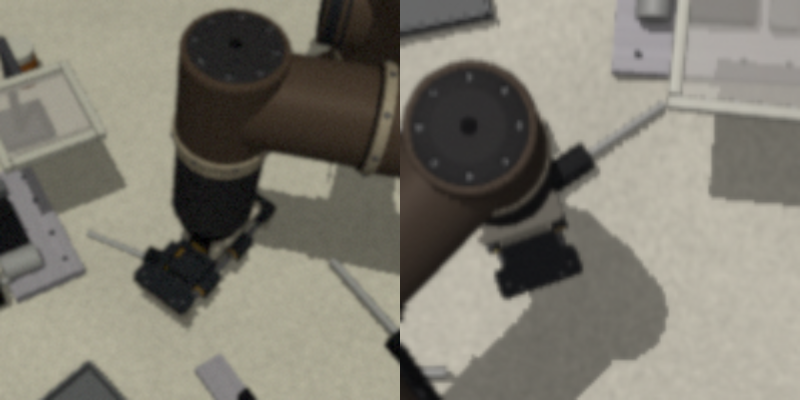

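```bash
python3 - <<'E'
from h import *
s,o=pickle.load(open('top7.pkl','rb'))
u=lambda x,y:(190+(x-400)/2.857,150+y/2.857)
P=pts(s,[u(590,158),u(668,103)],.016); print(P); d=P[1]-P[0]; print(np.linalg.norm(d),np.degrees(np.arctan2(d[1],d[0])))
d/=np.linalg.norm(d); print('rear',P[0]-.09*d,'mid',P[0]-.045*d)
# tray
s,o=pickle.load(open('top0.pkl','rb')); im=s['image']
hsv=cv2.cvtColor(im,cv2.COLOR_RGB2HSV); m=((im.max(2)<125)).astype(np.uint8); m[:,:125]=0;m[:,230:]=0;m[:112]=0;m[180:]=0
n,l,st,c=cv2.connectedComponentsWithStats(m); i=1+np.argmax(st[1:,4])
r=cv2.minAreaRect(np.argwhere(l==i)[:,::-1].astype(np.float32)); b=cv2.boxPoints(r); P=pts(s,b,.02);print(b,P.round(3),P.mean(0))
for q in (P[1]-P[0],P[2]-P[1]): print(np.linalg.norm(q),np.degrees(np.arctan2(q[1],q[0])))
E
```

```text
[[ 0.43499018  0.05563676  0.016     ]
 [ 0.48869451 -0.02199066  0.016     ]]
0.09439371168875511 -55.32367390628836
rear [0.3837856  0.12965089 0.016     ] mid [0.40938789 0.09264382 0.016     ]
[[132.23822  135.15685 ]
 [216.09546  117.892136]
 [224.37927  158.12782 ]
 [140.52203  175.39253 ]] [[0.645 0.414 0.02 ]
 [0.691 0.17  0.02 ]
 [0.571 0.146 0.02 ]
 [0.526 0.386 0.02 ]] [0.60840391 0.27902275 0.02      ]
0.24891389369018413 -79.39803311704928
0.12224530695500124 -168.56861648204202
```

Call:
jog_arm(
  commands=[
    [0,0,-1,0],
    [0,0,-1,0],
    [0,0,0,0],
    [0,0,0,5],
    [5,-8,0,5],
    [6,-10,0,3.5],
    [6,-10,0,0],
    [1,-8,0,0],
    [-1,-3,0,0],
    [0,0,0,0],
  ],
  fingers=58,
)

```text
clock: 13.55
tool_pos: [0.4119, 0.0883, 0.0117]
orientation: [-180.0, -0.0, 121.9]
force: [0.7, -1.1, 1.2]
opening: 0.0581
```

Call:
jog_arm(
  commands=[
    [0,0,0,0],
    [0,0,0,0],
    [0,0,0,0],
    [0,0,0,0],
    [0,0,0,0],
    [0,0,0,0],
    [0,0,0,0],
    [0,0,10,0],
    [0,0,20,0],
    [0,0,30,0],
  ],
  fingers=10,
)

```text
clock: 14.38
tool_pos: [0.4105, 0.088, 0.0706]
orientation: [-179.7, 0.0, 122.0]
force: [0.5, 1.4, -1.4]
opening: 0.0279
```

```bash
python3 - <<'E'
from h import *
for n in ['scene','top']:
    o=get_obs(); s=snapshot(n); save(s,n+'8'); pickle.dump((s,o),open(n+'8.pkl','wb'))
a=[pickle.load(open(n+'8.pkl','rb'))[0]['image'][:,:,::-1] for n in ('scene','top')]
cv2.imwrite('pics/c8.png',np.hstack([cv2.resize(a[0][110:310,220:420],(400,400)),cv2.resize(a[1][150:290,190:330],(400,400))]))
E
```

```text
(no output)
```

View pics/c8.png

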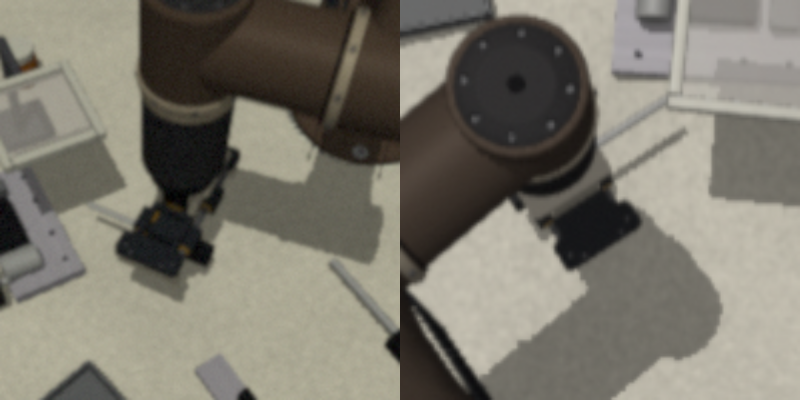

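Call:
jog_arm(
  commands=[
    [0,10,20,0],
    [10,25,20,0],
    [24,30,10,-3],
    [24,30,0,-4],
    [28,30,0,-4],
    [28,30,0,-4],
    [28,30,0,-4],
    [28,25,0,-4],
    [20,17,0,-1],
    [4,3,0,0],
  ],
)

```text
clock: 15.32
tool_pos: [0.6089, 0.3218, 0.1194]
orientation: [-180.0, 0.1, 98.0]
force: [0.3, -0.3, -0.7]
opening: 0.0276
```

```bash
python3 - <<'E'
from h import *
print(get_obs()['tool_pos'])
for n in ['scene','top','wrist']:
    o=get_obs(); s=snapshot(n); save(s,n+'9'); pickle.dump((s,o),open(n+'9.pkl','wb'))
a=[pickle.load(open(n+'9.pkl','rb'))[0]['image'][:,:,::-1] for n in ('scene','top')]
cv2.imwrite('pics/c9.png',np.hstack([cv2.resize(a[0][220:420,200:400],(400,400)),cv2.resize(a[1][70:230,110:270],(400,400))]))
E
```

```text
[0.6089197  0.32179072 0.11938857]
```

View pics/c9.png

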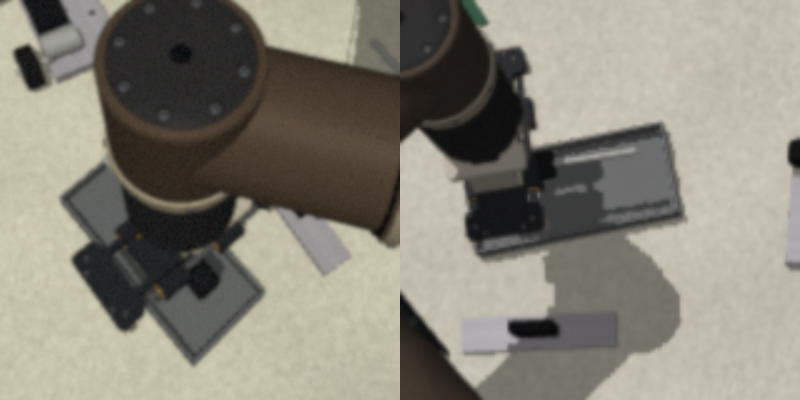

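View pics/wrist9.png

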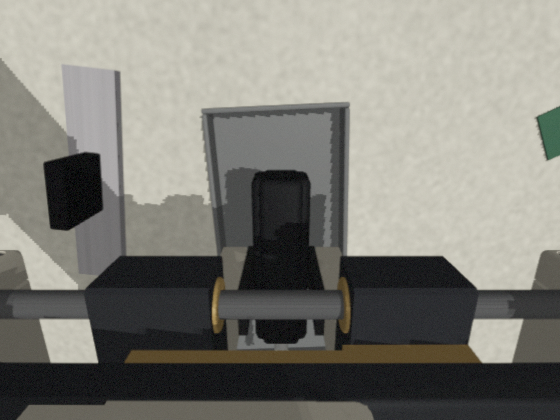

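```bash
python3 - <<'E'
from h import *
s,o=pickle.load(open('wrist9.pkl','rb'))
T=pts(s,[(203,110),(349,103),(347,245)],.028,o); print(T)
v=T[1]-T[0]; print(np.linalg.norm(v),np.degrees(np.arctan2(v[1],v[0])))
ey=v/np.linalg.norm(v); ex=np.array([ey[1],-ey[0],0]); print('centre',(T[0]+T[1])/2+.12*ex, 'ex ang',np.degrees(np.arctan2(ex[1],ex[0])))
B=pts(s,[(64,66),(119,73),(80,274),(125,276)],.01,o); print(B)
print('grip top',pts(s,[(46,165),(100,153),(48,222),(100,205)],.06,o))
print('handle rear',pts(s,[(252,180),(310,180)],.12,o))
E
```

```text
[[0.5392554  0.38755283 0.028     ]
 [0.64453507 0.4073212  0.028     ]
 [0.66564295 0.29618088 0.028     ]]
0.10711954605437668 10.634600377220508
centre [0.61404062 0.27949813 0.028     ] ex ang -79.3653996227795
[[0.42791754 0.40420309 0.01      ]
 [0.46955382 0.40492783 0.01      ]
 [0.43218061 0.22519553 0.01      ]
 [0.47358348 0.22904067 0.01      ]]
grip top [[0.44362234 0.33884077 0.06      ]
 [0.48019027 0.35213013 0.06      ]
 [0.44192222 0.29712223 0.06      ]
 [0.47924416 0.31525112 0.06      ]]
handle rear [[0.5864134  0.36247106 0.12      ]
 [0.61478938 0.366479   0.12      ]]
```

Call:
jog_arm(
  commands=[
    [-2,0,-20,2.6],
    [0,0,-25,0],
    [0,0,-20,0],
    [0,0,-15,0],
    [0,0,-10,0],
    [0,0,-6,0],
    [0,0,-4,0],
    [0,0,0,0],
    [0,0,0,0],
    [0,0,0,0],
  ],
)

```text
clock: 16.3
tool_pos: [0.605, 0.3197, 0.023]
orientation: [179.9, -0.0, 100.6]
force: [-0.3, -0.4, -1.2]
opening: 0.0279
```

Call:
jog_arm(
  commands=[
    [0,0,0,0],
    [0,0,0,0],
    [0,0,0,0],
    [0,0,0,0],
    [0,0,10,0],
    [0,0,20,0],
    [0,0,30,0],
    [0,0,30,0],
    [-15,0,30,0],
    [-30,0,30,0],
  ],
  fingers=45,
)

```text
clock: 17.13
tool_pos: [0.5616, 0.3191, 0.1731]
orientation: [179.9, 0.0, 100.5]
force: [0.1, 1.5, 0.7]
opening: 0.0448
```

```bash
python3 - <<'E'
from h import *
for n in ['scene','top','wrist']:
    o=get_obs(); s=snapshot(n); save(s,n+'10'); pickle.dump((s,o),open(n+'10.pkl','wb'))
a=[pickle.load(open(n+'10.pkl','rb'))[0]['image'][:,:,::-1] for n in ('scene','top')]
cv2.imwrite('pics/c10.png',np.hstack([cv2.resize(a[0][220:420,200:400],(400,400)),cv2.resize(a[1][70:230,110:270],(400,400))]))
E
```

```text
(no output)
```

View pics/c10.png

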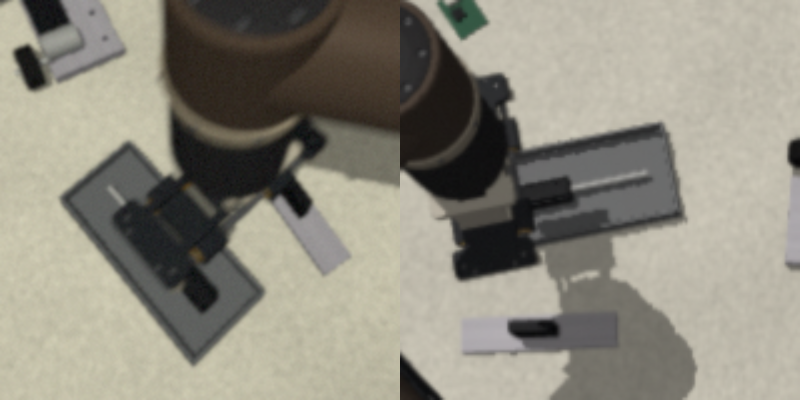

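View pics/wrist10.png

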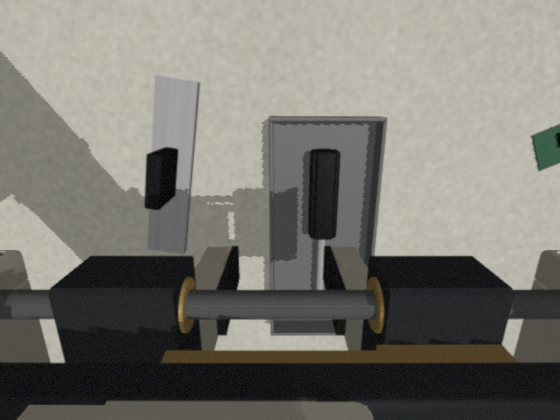

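```bash
python3 - <<'E'
from h import *
s,o=pickle.load(open('wrist10.pkl','rb'))
B=pts(s,[(156,76),(199,83),(148,249),(186,253)],.01,o); print(B.round(4), B.mean(0))
a=(B[2]+B[3]-B[0]-B[1]); print(np.linalg.norm(a)/2,np.degrees(np.arctan2(a[1],a[0])))
a/=np.linalg.norm(a); print('grasp',(B[0]+B[1])/2+a*.006)
for e in (B[2]-B[0],B[3]-B[1]):print(np.degrees(np.arctan2(e[1],e[0])))
E
```

```text
[[0.4273 0.4046 0.01  ]
 [0.4675 0.4058 0.01  ]
 [0.432  0.226  0.01  ]
 [0.4733 0.2288 0.01  ]] [0.45001125 0.31631383 0.01      ]
0.17785391760492347 -88.3070997009882
grasp [0.44756139 0.3992046  0.01      ]
-88.49220212772482
-88.12048028768609
```

Call:
jog_arm(
  commands=[
    [-20,12,0,-4],
    [-25,20,0,-4.8],
    [-25,20,-10,0],
    [-24,18,-20,0],
    [-15,8,-30,0],
    [-5,2,-40,0],
    [0,0,-40,0],
    [0,0,-15,0],
    [0,0,0,0],
    [0,0,0,0],
  ],
  fingers=64,
)

```text
clock: 18.12
tool_pos: [0.446, 0.3988, 0.0155]
orientation: [-179.9, 0.1, 91.8]
force: [1.2, 0.4, 1.3]
opening: 0.0641
```

```bash
python3 - <<'E'
from h import *
print(get_obs()['tool_pos'],get_obs()['orientation'])
for n in ['wrist']:
    o=get_obs(); s=snapshot(n); save(s,n+'11'); pickle.dump((s,o),open(n+'11.pkl','wb'))
E
```

```text
[0.44604649 0.39877592 0.01552549] [-1.79932388e+02  1.41511768e-01  9.18309809e+01]
```

View pics/wrist11.png

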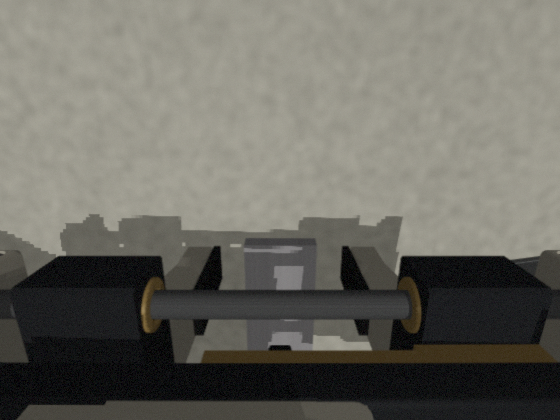

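```bash
python3 - <<'E'
from h import *
s,o=pickle.load(open('wrist11.pkl','rb'))
print(pts(s,[(245,241),(316,240)],.01,o))
E
```

```text
[[0.42659913 0.4081583  0.01      ]
 [0.4652042  0.40998837 0.01      ]]
```

Call:
jog_arm(
  commands=[
    [0,0,-6,0],
    [0,0,-4,0],
    [0,0,-2,0],
    [0,0,0,0],
    [0,0,0,0],
    [0,0,0,0],
    [0,0,0,0],
    [0,0,0,0],
    [0,0,0,0],
    [0,0,0,0],
  ],
)

```text
clock: 19.0
tool_pos: [0.4461, 0.3993, 0.0044]
orientation: [180.0, -0.0, 91.8]
force: [-0.6, -0.8, -0.1]
opening: 0.0637
```

Call:
jog_arm(
  commands=[
    [0,0,0,0],
    [0,0,0,0],
    [0,0,0,0],
    [0,0,0,0],
    [0,0,0,0],
    [0,0,0,0],
    [0,0,0,0],
    [0,0,0,0],
    [0,0,0,0],
    [0,0,0,0],
  ],
  fingers=20,
)

```text
clock: 19.83
tool_pos: [0.446, 0.3993, 0.0043]
orientation: [-180.0, -0.0, 91.8]
force: [-0.6, -0.3, -0.9]
opening: 0.0395
```

Call:
jog_arm(
  commands=[
    [0,-8,0,0],
    [2,-16,0,-1],
    [2,-22,0,-1],
    [2,-25,0,-1],
    [2,-25,0,-1],
    [2,-25,0,-1],
    [2,-25,0,-0.8],
    [2,-25,0,0],
    [2,-20,0,0],
    [2,-12,0,0],
  ],
)

```text
clock: 20.67
tool_pos: [0.4633, 0.1933, 0.0043]
orientation: [-180.0, 0.0, 85.9]
force: [-0.0, 1.5, -2.0]
opening: 0.0395
```

Call:
jog_arm(
  commands=[
    [2,-12,0,0],
    [2,-20,0,0],
    [2,-22,0,0],
    [1,-22,0,0],
    [1,-22,0,0],
    [1,-20,0,0],
    [1,-12,0,0],
    [0,-6,0,0],
    [0,0,0,0],
    [0,0,0,0],
  ],
)

```text
clock: 21.5
tool_pos: [0.474, 0.0602, 0.0043]
orientation: [-180.0, 0.0, 86.0]
force: [-0.3, -1.2, -1.0]
opening: 0.0394
```

```bash
python3 - <<'E'
from h import *
print(get_obs()['tool_pos'],get_obs()['orientation'])
for n in ['scene','top','wrist']:
    o=get_obs(); s=snapshot(n); save(s,n+'12'); pickle.dump((s,o),open(n+'12.pkl','wb'))
a=[pickle.load(open(n+'12.pkl','rb'))[0]['image'][:,:,::-1] for n in ('scene','top')]
cv2.imwrite('pics/c12.png',np.hstack([cv2.resize(a[0][110:310,180:380],(400,400)),cv2.resize(a[1][120:260,210:350],(400,400))]))
E
```

```text
[0.47401214 0.06024408 0.00427485] [-1.79981900e+02  1.94700446e-02  8.59873062e+01]
```

View pics/c12.png

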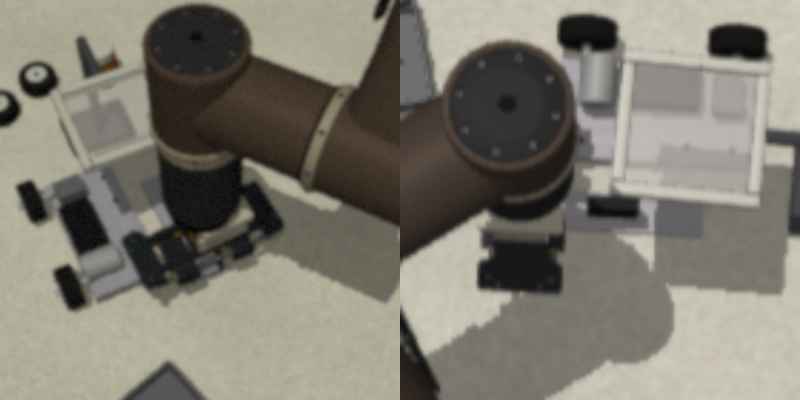

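View pics/wrist12.png

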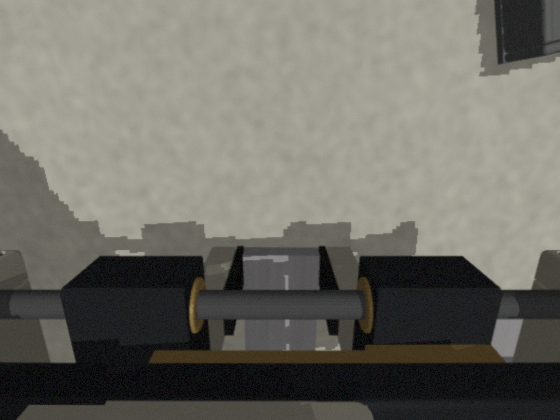

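Call:
jog_arm(
  commands=[
    [0,-4,0,0],
    [-1,-6,0,0],
    [0,-6,0,0],
    [0,-3,0,0],
    [0,-1,0,0],
    [0,0,0,0],
    [0,0,0,0],
    [0,0,0,0],
    [0,0,0,0],
    [0,0,0,0],
  ],
)

```text
clock: 22.48
tool_pos: [0.473, 0.0403, 0.0043]
orientation: [-180.0, 0.0, 86.0]
force: [0.6, -1.7, -1.5]
opening: 0.0391
```

```bash
python3 - <<'E'
from h import *
s,o=pickle.load(open('wrist12.pkl','rb'))
E=pts(s,[(245,248),(318,248)],.01,o); print(E, E.mean(0)-o['tool_pos'])
for n in ['scene','top','wrist']:
    o=get_obs(); s=snapshot(n); save(s,n+'13'); pickle.dump((s,o),open(n+'13.pkl','wb'))
a=[pickle.load(open(n+'13.pkl','rb'))[0]['image'][:,:,::-1] for n in ('scene','top')]
cv2.imwrite('pics/c13.png',np.hstack([cv2.resize(a[0][130:280,190:340],(400,400)),cv2.resize(a[1][130:230,230:330],(400,400),interpolation=cv2.INTER_CUBIC)]))
E
```

```text
[[0.45690728 0.07308416 0.01      ]
 [0.49410285 0.07050549 0.01      ]] [0.00147145 0.01100728 0.00571783]
```

View pics/c13.png

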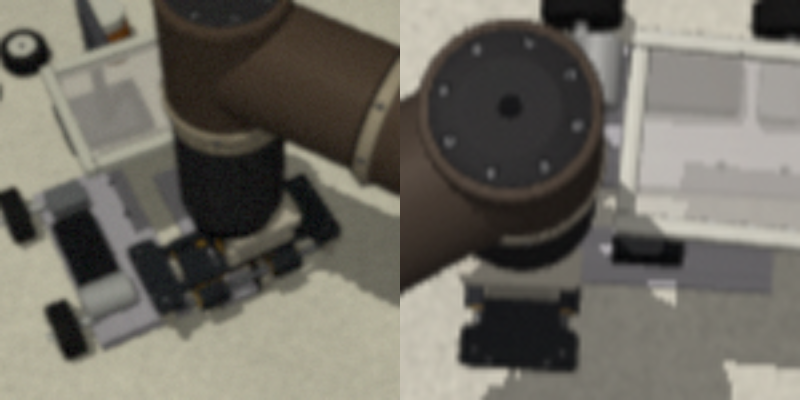

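```bash
cat >> h.py <<'E'
O=np.array([.5152,-.066]); EX=np.array([np.cos(np.radians(-94)),np.sin(np.radians(-94))]); EY=np.array([-EX[1],EX[0]])
def ch(P): P=np.atleast_2d(P)[:,:2]-O; return np.c_[P@EX,P@EY]*1000
E
python3 - <<'E'
from h import *
s,o=pickle.load(open('top13.pkl','rb'))
u=lambda x,y:(230+(x-400)/4,130+y/4)
print(ch(pts(s,[u(773,291),u(770,254),u(585,281)],.01)).round(1))
print(ch(pts(s,[u(612,262),u(683,265)],.06)).round(1))
E
```

```text
[[ 71.7 -70.1]
 [ 68.5 -43.8]
 [-61.2 -70.2]]
[[-43.3 -63.8]
 [  5.3 -63.2]]
```

Call:
jog_arm(
  commands=[
    [0,0,0,0],
    [0,0,0,0],
    [0,0,0,0],
    [0,2,0,0],
    [0,3,0,0],
    [0,3,0,0],
    [0,1,0,0],
    [0,0,0,0],
    [0,0,0,0],
    [0,0,0,0],
  ],
  fingers=52,
)

```text
clock: 23.47
tool_pos: [0.473, 0.0493, 0.0043]
orientation: [-180.0, 0.0, 86.0]
force: [1.1, 0.2, 0.3]
opening: 0.0522
```

Call:
jog_arm(
  commands=[
    [0,0,0,0],
    [0,0,0,0],
    [0,0,0,0],
    [0,0,0,0],
    [0,0,0,0],
    [0,-2,0,0],
    [0,-3,0,0],
    [0,-3,0,0],
    [0,0,0,0],
    [0,0,0,0],
  ],
  fingers=20,
)

```text
clock: 24.3
tool_pos: [0.473, 0.0408, 0.0043]
orientation: [-180.0, 0.0, 86.0]
force: [1.4, -1.1, 0.8]
opening: 0.0385
```

```bash
python3 - <<'E'
from h import *
for n in ['scene','top','wrist']:
    o=get_obs(); s=snapshot(n); save(s,n+'14'); pickle.dump((s,o),open(n+'14.pkl','wb'))
a=[pickle.load(open(n+'14.pkl','rb'))[0]['image'][:,:,::-1] for n in ('scene','top')]
cv2.imwrite('pics/c14.png',np.hstack([cv2.resize(a[0][130:280,190:340],(400,400)),cv2.resize(a[1][130:230,230:330],(400,400),interpolation=cv2.INTER_CUBIC)]))
E
```

```text
(no output)
```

View pics/c14.png

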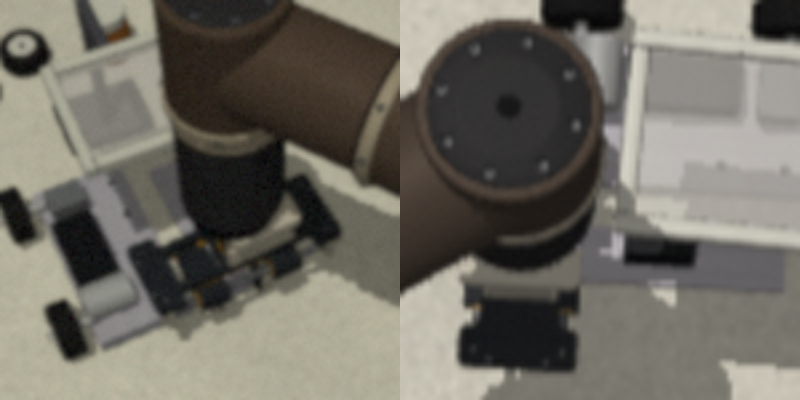

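Call:
jog_arm(
  commands=[
    [0,0,0,2],
    [0,0,0,3],
    [0,0,0,0],
    [0,0,0,0],
    [0,0,0,0],
    [0,0,0,0],
    [0,0,0,0],
    [0,0,0,0],
    [0,0,0,0],
    [0,0,0,0],
  ],
)

```text
clock: 25.28
tool_pos: [0.473, 0.0412, 0.0043]
orientation: [-180.0, 0.0, 91.0]
force: [-1.5, -0.9, 1.4]
opening: 0.0384
```

Call:
jog_arm(
  commands=[
    [0,0,0,0],
    [0,0,0,0],
    [0,0,0,0],
    [0,0,0,0],
    [0,5,0,0],
    [0,10,0,0],
    [0,15,0,0],
    [-10,25,0,0],
    [-15,15,0,0],
    [-15,0,0,0],
  ],
  fingers=46,
)

```text
clock: 26.12
tool_pos: [0.4338, 0.1145, 0.0045]
orientation: [179.9, -0.1, 91.1]
force: [-0.7, -0.3, 0.4]
opening: 0.0462
```

Call:
jog_arm(
  commands=[
    [0,0,0,-7],
    [0,0,0,-7],
    [0,0,0,-7],
    [0,0,0,-7],
    [0,0,0,-7],
    [0,0,0,-7],
    [0,0,0,-7],
    [0,0,0,-7],
    [0,0,0,-7],
    [0,0,0,-7],
  ],
  fingers=87.6,
)

```text
clock: 26.95
tool_pos: [0.4331, 0.1122, 0.0044]
orientation: [-180.0, -0.0, 20.7]
force: [0.3, 0.1, 0.6]
opening: 0.0876
```

```bash
python3 - <<'E'
from h import *
print(ch(get_obs()['tool_pos']),get_obs()['tool_pos'],get_obs()['orientation'])
for n in ['scene','top','wrist']:
    o=get_obs(); s=snapshot(n); save(s,n+'15'); pickle.dump((s,o),open(n+'15.pkl','wb'))
a=[pickle.load(open(n+'15.pkl','rb'))[0]['image'][:,:,::-1] for n in ('scene','top')]
cv2.imwrite('pics/c15.png',np.hstack([cv2.resize(a[0][130:280,190:340],(400,400)),cv2.resize(a[1][130:230,230:330],(400,400),interpolation=cv2.INTER_CUBIC)]))
E
```

```text
[[-172.03386699  -94.2880307 ]] [0.43314213 0.112192   0.00440214] [-1.79994943e+02 -2.13242212e-02  2.07007150e+01]
```

View pics/c15.png

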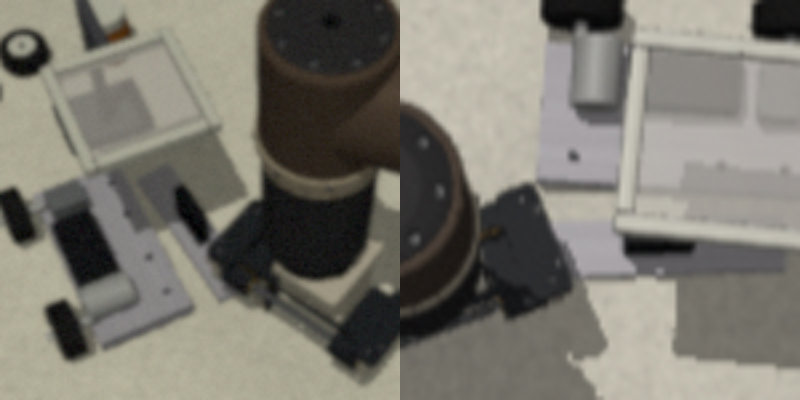

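```bash
python3 - <<'E'
from h import *
s,o=pickle.load(open('top15.pkl','rb'))
u=lambda x,y:(230+(x-400)/4,130+y/4)
print(ch(pts(s,[u(580,279),u(784,269),u(560,219),u(640,222)],.01)).round(1))
print(ch(pts(s,[u(537,184),u(620,188)],.02)).round(1))
s,o=pickle.load(open('scene15.pkl','rb'))
v=lambda x,y:(190+x*150/400,130+y*150/400)
print(ch(pts(s,[v(222,300),v(137,183),v(168,168),v(246,290)],.01)).round(1))
print(ch(pts(s,[v(192,307),v(100,345)],.02)).round(1))
E
```

```text
[[-64.8 -69. ]
 [ 78.9 -54. ]
 [-81.3 -26.8]
 [-24.5 -25.9]]
[[-98.7  -4.4]
 [-40.1  -4.1]]
[[-106.2  -29.6]
 [  68.   -10.1]
 [  70.8  -48.9]
 [-107.1  -56.8]]
[[-104.5    2.9]
 [-101.2  101.6]]
```

Call:
jog_arm(
  commands=[
    [0,0,0,-7],
    [0,0,0,-7],
    [0,0,0,-7],
    [0,-10,0,-3.7],
    [-1,-15,0,0],
    [-1,-15,0,0],
    [-1,-15,0,0],
    [-1,-10,0,0],
    [-1,-5,0,0],
    [0,0,0,0],
  ],
)

```text
clock: 27.93
tool_pos: [0.4278, 0.0407, 0.0043]
orientation: [180.0, 0.0, -3.6]
force: [0.5, -0.3, -0.1]
opening: 0.088
```

```bash
python3 - <<'E'
from h import *
print(ch(get_obs()['tool_pos']),get_obs()['tool_pos'],get_obs()['orientation'])
for n in ['scene','top','wrist']:
    o=get_obs(); s=snapshot(n); save(s,n+'16'); pickle.dump((s,o),open(n+'16.pkl','wb'))
a=[pickle.load(open(n+'16.pkl','rb'))[0]['image'][:,:,::-1] for n in ('scene','top')]
cv2.imwrite('pics/c16.png',np.hstack([cv2.resize(a[0][130:280,190:340],(400,400)),cv2.resize(a[1][130:230,230:330],(400,400),interpolation=cv2.INTER_CUBIC)]))
E
```

```text
[[-100.34862441  -94.62360019]] [0.42780686 0.04070479 0.00433876] [ 1.79996607e+02  9.22206958e-03 -3.63735276e+00]
```

View pics/c16.png

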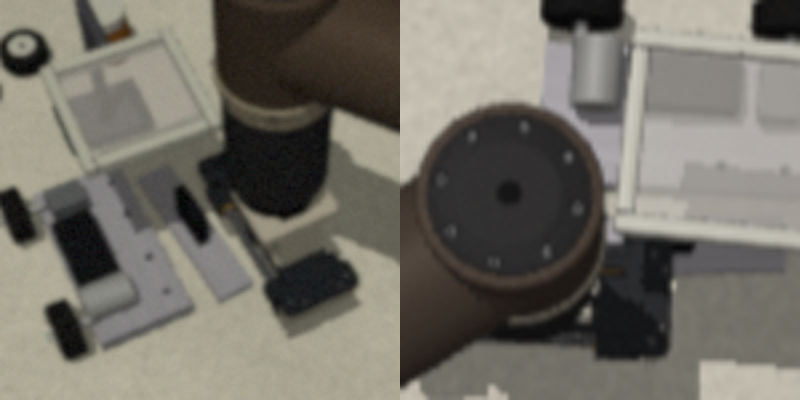

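View pics/wrist16.png

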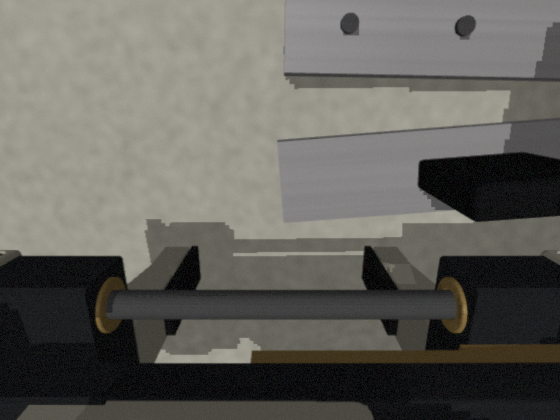

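```bash
cat >> h.py <<'E'
def gap(s,o,cl,cr,bl,br,bb=None):
    C=pts(s,[cl,cr],.02,o)[:,:2]; B=pts(s,[bl,br],.01,o)[:,:2]
    e=(C[1]-C[0])/np.linalg.norm(C[1]-C[0]); n=np.array([-e[1],e[0]])
    d=(B-C[0])@np.c_[e,n]; b=B[1]-B[0]
    print('chassis ang',np.degrees(np.arctan2(e[1],e[0])).round(2),'corner',C[0].round(4),'bar rel ang',(np.degrees(np.arctan2(b[1],b[0])-np.arctan2(e[1],e[0]))).round(2),'bar pts rel corner (along,normal) mm',(d*1000).round(1).tolist())
E
python3 - <<'E'
from h import *
s,o=pickle.load(open('wrist16.pkl','rb'))
gap(s,o,(285,75),(556,80),(279,142),(500,125)); gap(s,o,(285,75),(556,80),(285,222),(400,214))
E
```

```text
chassis ang -94.53 corner [0.521  0.0342] bar rel ang 5.27 bar pts rel corner (along,normal) mm [[-2.1, -28.1], [98.6, -18.8]]
chassis ang -94.53 corner [0.521  0.0342] bar rel ang 5.11 bar pts rel corner (along,normal) mm [[1.4, -67.4], [58.2, -62.4]]
```

Call:
jog_arm(
  commands=[
    [6,-0.5,0,0],
    [6,-0.5,0,0],
    [5,-0.4,0,0],
    [4,-0.3,0,0],
    [3,-0.2,0,0],
    [3,-0.2,0,0],
    [3,-0.2,0,0],
    [2,-0.2,0,0],
    [2,-0.1,0,0],
    [0,0,0,0],
  ],
)

```text
clock: 28.92
tool_pos: [0.4624, 0.0387, 0.0043]
orientation: [180.0, -0.0, -3.7]
force: [0.2, -0.7, 0.5]
opening: 0.0875
```

```bash
python3 - <<'E'
from h import *
print(ch(get_obs()['tool_pos']),get_obs()['tool_pos'],get_obs()['force'])
for n in ['wrist']:
    o=get_obs(); s=snapshot(n); save(s,n+'17'); pickle.dump((s,o),open(n+'17.pkl','wb'))
E
```

```text
[[-100.74932875  -59.93320095]] [0.46244071 0.03868464 0.0042913 ] [ 0.22335096 -0.71748531  0.5450593 ]
```

View pics/wrist17.png

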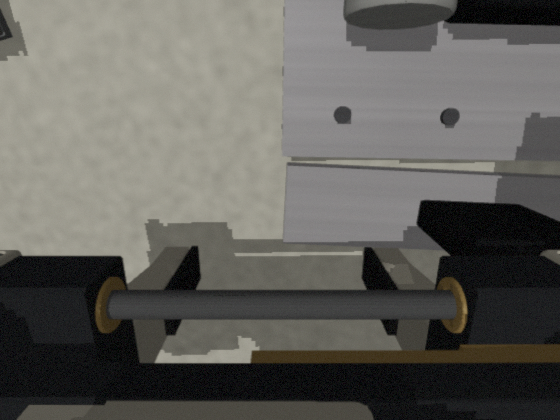

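Call:
jog_arm(
  commands=[
    [1,0,0,0],
    [1,-0.1,0,0],
    [1,-0.1,0,0],
    [1,-0.1,0,0],
    [1,-0.1,0,0],
    [1,0,0,0],
    [1,-0.1,0,0],
    [0,0,0,0],
    [0,0,0,0],
    [0,0,0,0],
  ],
)

```text
clock: 29.8
tool_pos: [0.4681, 0.0377, 0.0041]
orientation: [180.0, 0.1, -3.7]
force: [-4.8, -1.2, 2.2]
opening: 0.0875
```

```bash
python3 - <<'E'
from h import *
print(ch(get_obs()['tool_pos']),get_obs()['tool_pos'],get_obs()['force'])
for n in ['wrist']:
    o=get_obs(); s=snapshot(n); save(s,n+'18'); pickle.dump((s,o),open(n+'18.pkl','wb'))
E
```

```text
[[-100.11353177  -54.23480549]] [0.46808087 0.03765289 0.00411306] [-4.84133765 -1.23097343  2.22998249]
```

View pics/wrist18.png

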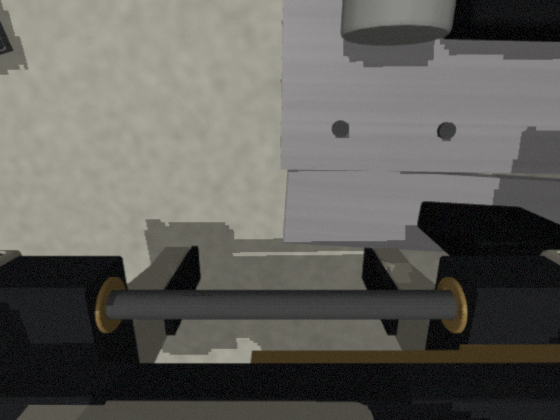

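Call:
jog_arm(
  commands=[
    [1,0,0,0],
    [0,0,0,0],
    [0.5,0,0,0],
    [0,0,0,0],
    [0.5,0,0,0],
    [0,0,0,0],
    [0.5,0,0,0],
    [0,0,0,0],
    [0,0,0,0],
    [0,0,0,0],
  ],
)

```text
clock: 30.68
tool_pos: [0.4692, 0.0369, 0.0038]
orientation: [179.9, 0.2, -3.8]
force: [-8.5, -0.9, 4.2]
opening: 0.0875
```

```bash
python3 - <<'E'
from h import *
print(ch(get_obs()['tool_pos']),get_obs()['tool_pos'],get_obs()['force'])
for n in ['wrist','top','scene']:
    o=get_obs(); s=snapshot(n); save(s,n+'19'); pickle.dump((s,o),open(n+'19.pkl','wb'))
a=[pickle.load(open(n+'19.pkl','rb'))[0]['image'][:,:,::-1] for n in ('scene','wrist')]
cv2.imwrite('pics/c19.png',np.hstack([cv2.resize(a[0][170:270,190:290],(400,400),interpolation=cv2.INTER_CUBIC),cv2.resize(a[1][120:260,260:400],(400,400),interpolation=cv2.INTER_CUBIC)]))
cv2.imwrite('pics/w19.png',cv2.resize(a[1][140:260,270:560],None,fx=2.7,fy=4,interpolation=cv2.INTER_CUBIC))
E
```

```text
[[-99.4431565  -53.08135679]] [0.46918475 0.03690369 0.0038134 ] [-8.51293689 -0.92799282  4.16952492]
```

View pics/w19.png

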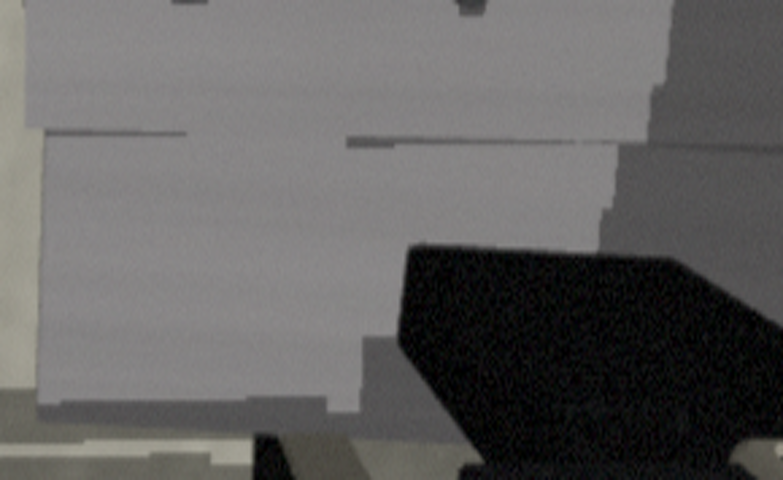

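View pics/c19.png

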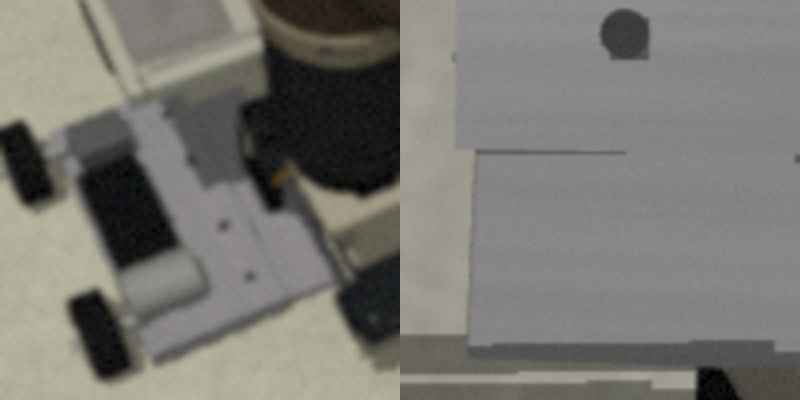

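```bash
python3 - <<'E'
from h import *
s,o=pickle.load(open('wrist19.pkl','rb'))
w=lambda x,y:(270+x/2.7,140+y/4)
gap(s,o,w(25,127),w(648,142),w(45,135),w(617,145))
gap(s,o,w(25,127),w(648,142),w(40,404),w(360,411))
E
```

```text
chassis ang -94.71 corner [0.5222 0.0343] bar rel ang 0.26 bar pts rel corner (along,normal) mm [[3.5, -3.0], [104.4, -2.5]]
chassis ang -94.71 corner [0.5222 0.0343] bar rel ang -0.04 bar pts rel corner (along,normal) mm [[3.3, -37.6], [63.5, -37.6]]
```

Call:
jog_arm(
  commands=[
    [0.7,0,0,0],
    [0,0,0,0],
    [0,0,0,0],
    [0,0,0,0],
    [0,0,0,0],
    [0,0,0,0],
    [0,0,0,0],
    [0,0,0,0],
    [0,0,0,0],
    [0,0,0,0],
  ],
)

```text
clock: 31.67
tool_pos: [0.4697, 0.0367, 0.0038]
orientation: [179.9, 0.2, -3.8]
force: [-7.0, -1.6, 4.4]
opening: 0.0876
```

Call:
jog_arm(
  commands=[
    [-1,0,0,0],
    [-1,0,0,0],
    [-2,0,0,0],
    [-4,0.3,0,0],
    [-6,0.5,0,0],
    [-8,1,0,0],
    [-8,5,0,0],
    [-8,10,0,0],
    [0,0,0,0],
    [0,0,0,0],
  ],
)

```text
clock: 32.5
tool_pos: [0.4339, 0.0556, 0.0046]
orientation: [-180.0, -0.0, -3.6]
force: [0.3, 0.2, -0.1]
opening: 0.0874
```

```bash
python3 - <<'E'
from h import *
print(ch(get_obs()['tool_pos']),get_obs()['tool_pos'],get_obs()['force'])
for n in ['wrist']:
    o=get_obs(); s=snapshot(n); save(s,n+'20'); pickle.dump((s,o),open(n+'20.pkl','wb'))
a=[pickle.load(open(n+'20.pkl','rb'))[0]['image'][:,:,::-1] for n in ('wrist',)]
cv2.imwrite('pics/w20.png',cv2.resize(a[0][0:240,270:560],None,fx=2.5,fy=2.5,interpolation=cv2.INTER_CUBIC))
E
```

```text
[[-115.67723203  -89.55362594]] [0.43393376 0.05564239 0.0045996 ] [ 0.2842392  0.2073023 -0.1106507]
```

View pics/w20.png

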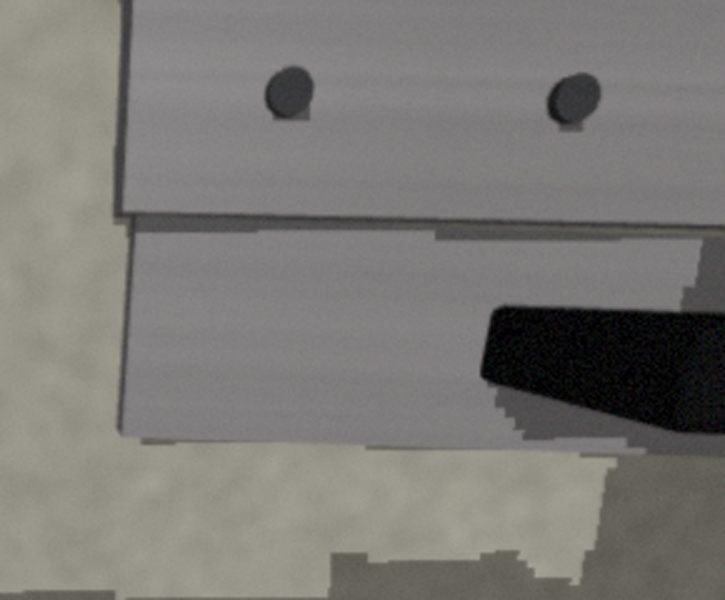

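```bash
python3 - <<'E'
from h import *
s,o=pickle.load(open('wrist20.pkl','rb'))
w=lambda x,y:(270+x/2.5,y/2.5)
gap(s,o,w(120,213),w(722,225),w(133,233),w(700,240))
gap(s,o,w(120,213),w(722,225),w(120,433),w(580,451))
im=s['image'][:,:,::-1]
cv2.imwrite('pics/w20b.png',cv2.resize(im[80:105,300:560],None,fx=3,fy=12,interpolation=cv2.INTER_NEAREST))
E
```

```text
chassis ang -94.55 corner [0.5218 0.035 ] bar rel ang 0.4 bar pts rel corner (along,normal) mm [[3.5, -2.8], [104.8, -2.1]]
chassis ang -94.55 corner [0.5218 0.035 ] bar rel ang -1.28 bar pts rel corner (along,normal) mm [[3.0, -38.8], [91.7, -40.8]]
```

View pics/w20b.png

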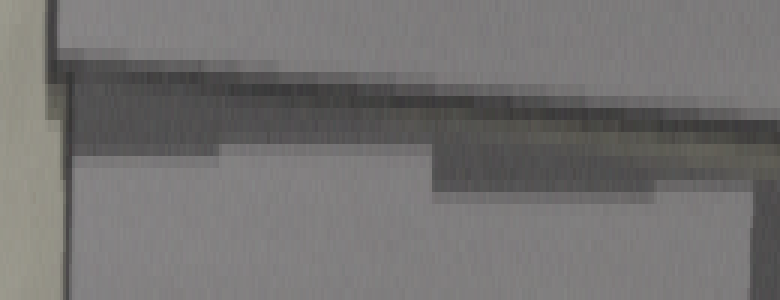

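```bash
python3 - <<'E'
from h import *
s,o=pickle.load(open('wrist19.pkl','rb'))
im=s['image'][:,:,::-1]
a=cv2.resize(im[165:190,270:560],None,fx=2.7,fy=10,interpolation=cv2.INTER_NEAREST)
s,o=pickle.load(open('scene16.pkl','rb'))
o=get_obs(); s=snapshot('scene'); pickle.dump((s,o),open('scene20.pkl','wb'))
im=s['image'][:,:,::-1]
b=cv2.resize(im[170:260,190:300],None,fx=3.6,fy=3.6,interpolation=cv2.INTER_CUBIC)
o=get_obs(); s=snapshot('top'); pickle.dump((s,o),open('top20.pkl','wb'))
im=s['image'][:,:,::-1]
c=cv2.resize(im[130:220,250:360],None,fx=3.6,fy=3.6,interpolation=cv2.INTER_CUBIC)
cv2.imwrite('pics/w19b.png',a); cv2.imwrite('pics/sc20.png',np.hstack([b,c]))
E
```

```text
(no output)
```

View pics/w19b.png

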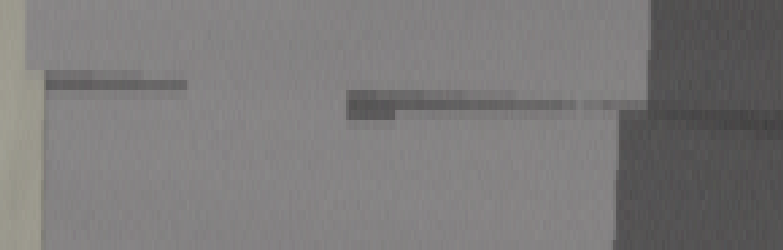

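View pics/sc20.png

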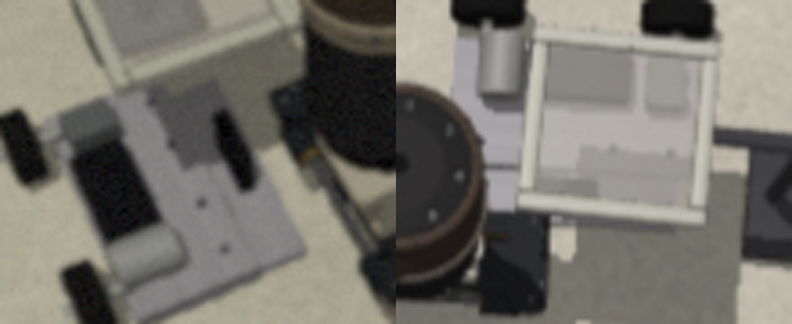

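Call:
jog_arm(
  commands=[
    [8,-4,0,-0.4],
    [8,-4,0,-0.4],
    [8,-4,0,0],
    [5,-1.5,0,0],
    [3,0,0,0],
    [2,0,0,0],
    [1,0,0,0],
    [1,0,0,0],
    [0.5,0,0,0],
    [0,0,0,0],
  ],
)

```text
clock: 33.48
tool_pos: [0.4704, 0.0414, 0.0043]
orientation: [180.0, 0.0, -4.5]
force: [-1.2, -0.0, -0.5]
opening: 0.0877
```

```bash
python3 - <<'E'
from h import *
g=get_obs(); print(ch(g['tool_pos']),g['tool_pos'],g['force'],g['moment'])
E
```

```text
[[-104.04893039  -52.22015444]] [0.47036514 0.04143817 0.00425735] [-1.21946797 -0.02334983 -0.49011962] [-0.21594688  0.27591242 -0.01103741]
```

Call:
jog_arm(
  commands=[
    [0.7,0,0,0],
    [0.7,0,0,0],
    [0.5,0,0,0],
    [0.5,0,0,0],
    [0,0,0,0],
    [0,-1,0,0],
    [0,-1,0,0],
    [0,-1,0,0],
    [0,0,0,0],
    [0,0,0,0],
  ],
)

```text
clock: 34.32
tool_pos: [0.4713, 0.0384, 0.0038]
orientation: [180.0, 0.2, -4.6]
force: [-7.2, 5.8, 1.0]
opening: 0.0878
```

```bash
python3 - <<'E'
from h import *
g=get_obs(); print(ch(g['tool_pos']),g['tool_pos'],g['force'],g['moment'])
for n in ['wrist']:
    o=get_obs(); s=snapshot(n); save(s,n+'21'); pickle.dump((s,o),open(n+'21.pkl','wb'))
im=s['image'][:,:,::-1]
cv2.imwrite('pics/w21b.png',cv2.resize(im[150:250,270:560],None,fx=2.7,fy=5,interpolation=cv2.INTER_NEAREST))
E
```

```text
[[-101.06194966  -51.1087498 ]] [0.47126547 0.03838093 0.00379345] [-7.17967644  5.77039281  1.03659997] [ 1.88952339  3.01866377 -0.38275443]
```

View pics/w21b.png

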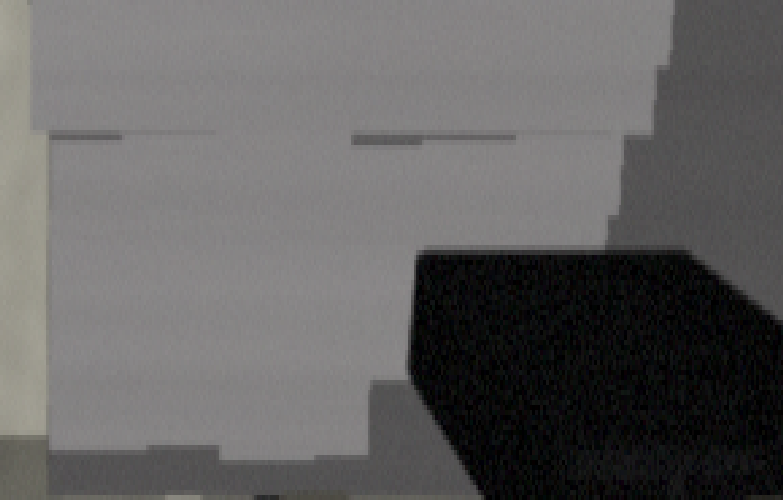

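Call:
jog_arm(
  commands=[
    [0.7,0,0,0],
    [0.7,0,0,0],
    [0,0,0,0],
    [0,0,0,0],
    [0,0,0,0],
    [0,0,0,0],
    [0,0,0,0],
    [0,0,0,0],
    [0,0,0,0],
    [0,0,0,0],
  ],
)

```text
clock: 35.2
tool_pos: [0.4715, 0.0382, 0.0036]
orientation: [179.9, 0.3, -4.6]
force: [-12.4, 8.8, 5.4]
opening: 0.0879
```

```bash
python3 - <<'E'
from h import *
g=get_obs(); print(ch(g['tool_pos']),g['tool_pos'],g['force'],g['moment'])
for n in ['wrist']:
    o=get_obs(); s=snapshot(n); save(s,n+'22'); pickle.dump((s,o),open(n+'22.pkl','wb'))
im=s['image'][:,:,::-1]
cv2.imwrite('pics/w22b.png',cv2.resize(im[150:250,270:560],None,fx=2.7,fy=5,interpolation=cv2.INTER_NEAREST))
E
```

```text
[[-100.94080563  -50.88596533]] [0.47147926 0.03824454 0.00363006] [-12.44946951   8.78922906   5.36732838] [ 2.72013871  4.6524315  -0.64969136]
```

Call:
jog_arm(
  commands=[
    [0,0.5,0,0],
    [0,0.5,0,0],
    [0,0.5,0,0],
    [0,0,0,0],
    [0,0,0,0],
    [0,0,0,0],
    [0,0,0,0],
    [0,0,0,0],
    [0,0,0,0],
    [0,0,0,0],
  ],
)

```text
clock: 36.08
tool_pos: [0.4714, 0.0387, 0.0036]
orientation: [179.9, 0.3, -4.6]
force: [-8.8, -0.0, 3.8]
opening: 0.0875
```

Lateral force is zero, press 9 N. Retreat straight back.

Call:
jog_arm(
  commands=[
    [-12,0.9,0,0],
    [-15,1,0,0],
    [-10,1,0,0],
    [-5,5,0,0],
    [0,10,0,0],
    [0,0,0,0],
    [0,0,0,0],
    [0,0,0,0],
    [0,0,0,0],
    [0,0,0,0],
  ],
)

```text
clock: 36.92
tool_pos: [0.4328, 0.0578, 0.0042]
orientation: [180.0, 0.0, -4.5]
force: [-0.1, -0.4, -0.3]
opening: 0.0876
```

```bash
python3 - <<'E'
from h import *
g=get_obs(); print(ch(g['tool_pos']),g['tool_pos'],g['force'])
for n in ['wrist']:
    o=get_obs(); s=snapshot(n); save(s,n+'23'); pickle.dump((s,o),open(n+'23.pkl','wb'))
im=s['image'][:,:,::-1]
cv2.imwrite('pics/w23.png',cv2.resize(im[0:240,270:560],None,fx=2.5,fy=2.5,interpolation=cv2.INTER_CUBIC))
cv2.imwrite('pics/w23b.png',cv2.resize(im[50:110,300:560],None,fx=3,fy=9,interpolation=cv2.INTER_NEAREST))
E
```

```text
[[-117.78837645  -90.88450334]] [0.43275339 0.05784123 0.00424258] [-0.1074087  -0.44845448 -0.30045444]
```

View pics/w23.png

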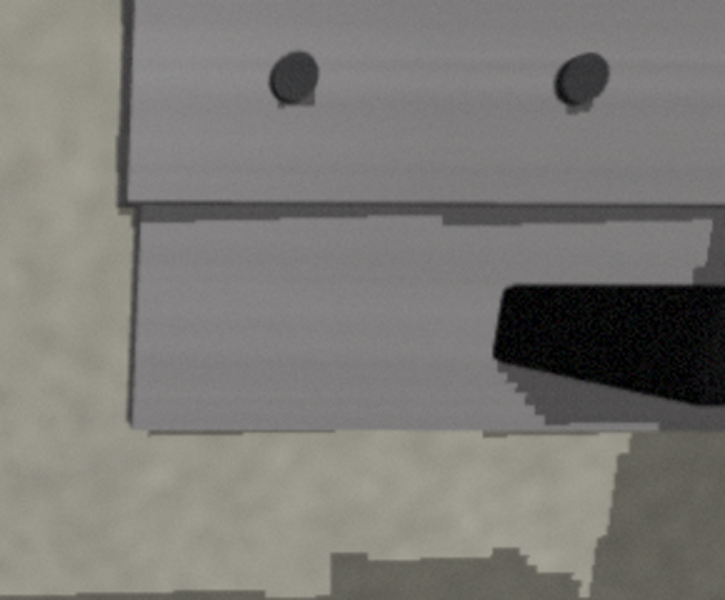

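View pics/w23b.png

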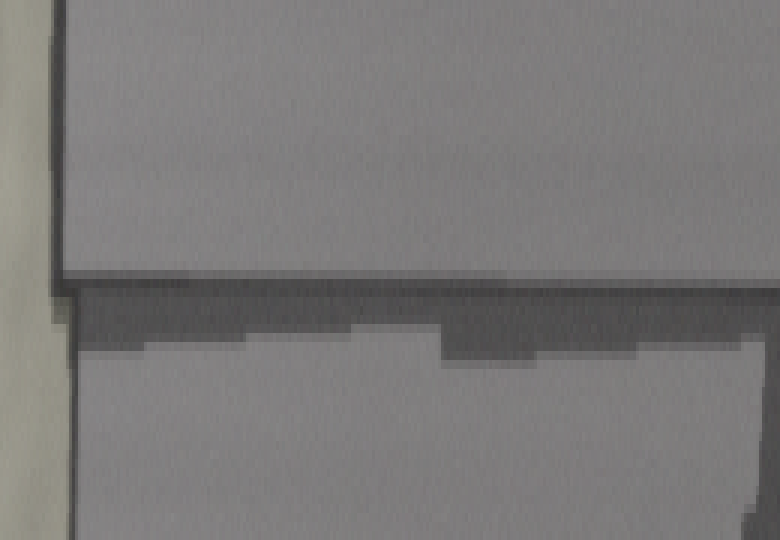

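```bash
python3 - <<'E'
from h import *
s,o=pickle.load(open('wrist23.pkl','rb'))
w=lambda x,y:(270+x/2.5,y/2.5)
gap(s,o,w(124,204),w(722,204),w(131,428),w(600,430))
a=[]
for n,c in (('scene',(170,400,190,420)),('top',(100,240,120,330))):
    s=snapshot(n); im=s['image'][c[0]:c[1],c[2]:c[3],::-1]; a.append(cv2.resize(im,(400,400),interpolation=cv2.INTER_CUBIC))
cv2.imwrite('pics/fin.png',np.hstack(a))
E
```

```text
chassis ang -94.39 corner [0.5216 0.0351] bar rel ang -0.34 bar pts rel corner (along,normal) mm [[3.8, -39.2], [93.1, -39.7]]
```

View pics/fin.png

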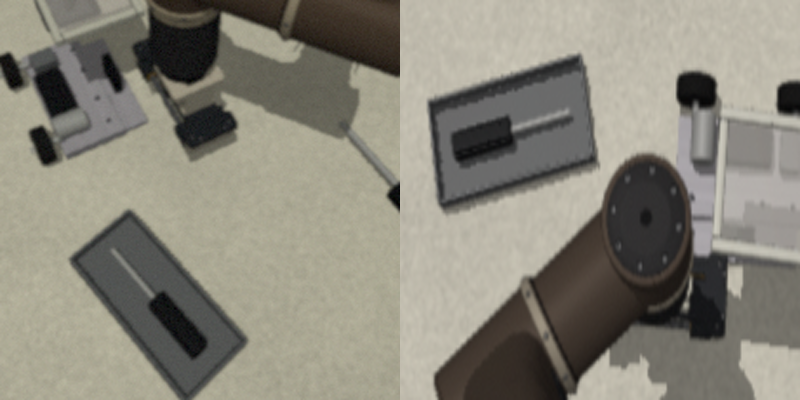

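```bash
python3 -c "
from h import *
print(close_job())"
```

```text
the job is handed in; nothing more can be done
None
```

I've handed the job in: the screwdriver is flat in the tray and the straightedge lies flush along the chassis edge. It took about 37 s of the 64 s allowed.

- **Screwdriver:** The moves offered no tilt, so I kept the wrist outside the magnifier head. I swung the handle out with an open finger, dragged the screwdriver clear by its end, regripped it and laid it in the tray. The last pictures show it flat inside the tray, well clear of the walls.
- **Straightedge:** I dragged it flat along the bench by its end until it lay along the edge. I then pressed it home with one finger from behind.
- **First press failed:** I pressed with about 8 N, but after letting go the far end stood about 1 mm off the chassis, roughly 0.4 to 1.3°.
- **Second press:** I pressed with 7 to 12 N for over a second. The last 5 N moved the bar only 0.2 mm, which suggests it was fully against the edge. I took the sideways force down to zero before backing off.
- **Last checks:** No bench shows between the bar and the chassis along the left 105 mm or so of the edge, which is all that view shows. The bar is within 0.34° (0.006 rad) of parallel, with its rear side 39.2 to 39.7 mm from the edge for a 40 mm bar. It is centred about 6 mm to -x, and the force on the tool is about zero.

The wheels, jar and magnifier were never approached beyond working beside and under the magnifier head. I inferred that there was no contact from the force readings and did not measure their positions again at the end.

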